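Dry-stack two sculpture stands ready for tack welding

ROBOT

A 7-joint arm with a two-finger parallel gripper is mounted at the origin on the work surface. World frame = base frame: x ahead of the robot, y to its left, z up, the work surface at z = 0. Lengths are in m, angles in rad, forces in N, time in s.
With the tool pointing down it reaches from about 0.425 to 0.95 m from the base axis. Payload 4.7 kg.
Tool frame: the origin (TCP) lies on the centre line of the jaws, within the pads' length; the fingertips stand 8 mm ahead of it and the grasp point (between the pads) lies 11 mm behind it; z points along the fingers, y is the direction in which the jaws open and shut (so a half turn about z gives the same grasp; the last joint's range is limited). The gripper opens to 85 mm and grips with 20 to 120 N. Pads are 22 mm wide; open, the fingers measure 114 mm over their backs; the gripper's body (76 mm by 85 mm) begins 54 mm behind the grasp point. The pads swing forward as they close: fully open they stand 13 mm farther back than shut.
Start: joints at [-1.139, 0.469, -0.049, 1.532, 0.024, 1.141, -0.082], TCP at [0.3, 0.605, 0.239] pointing down, gripper open.
Joint ranges: [-2.59, 2.59], [-0.33, 1.99], [-1.39, 1.29], [0.1, 2.45], [-1.04, 4.18], [0.21, 1.99], [-2.66, 2.66]. Speed limits (rad/s): [2.57, 2.57, 3.14, 3.14, 3.14, 3.14, 3.14].

INTERFACE

Orientations are given as a rotation vector (axis times angle).
In Python, from station import bot gives the robot as it stands.
- The arm moves only by the tool drive_tool, never from a script. Its argument "increments" is a list of rows, each an object of numbers: "x", "y", "z": the shift along the world's x, y, z in mm; "yaw": the turn about the world's z in rad. A call has 1 to 5 rows; each row shifts and turns the commanded pose from where the row before left it; what a row does not reach is not made up. A row lasts 1/10 s, in which the tool goes at most 50 mm and 8.59 degrees, less where a joint would pass 70% of its speed; a pose out of reach is approached as far as the arm can. A call is refused whole if a number of a shift passes 50 or a number of a turn 0.15, either way. A call with a gripper value outside its range is refused whole. "gripper" is the opening, from 0 (shut) to 1 (fully open), set as the call begins (left out, the last holds). The fingers move at their own pace and stop on an object; the grip force is fixed at half the most. Time passes only in rows, so rows that do not move let the fingers close. It gives the time, the measured TCP pose, the force and the opening at its end, in the units of the state.
- bot.get_obs(): the state, without advancing time (a new reading comes with each control period).
- bot.grab_frame(name): name is "scene" or "top" or "wrist"; returns a dict with "image" (420x560x3 uint8, red, green, blue), "fx", "fy", "cx", "cy" (pixels), "dist" ([k1, k2, p1, p2, k3] as OpenCV has them; the pictures are not rectified), "R" (3x3) and "t" (3): a world point X has camera coordinates R X + t. Camera axes: x right, y down, z forward; pixel columns grow to the right and rows downward; lengths in m; the calibration is good to about 2 mm. A picture is of the moment at which its call begins. There is no depth.
- bot.finish_job(): hands the job in, once; it reports no verdict.
The state is a dict: "time_s": time; "joint_pos": joint angles; "qd": joint speeds; "joint_efforts": joint torques, N m; "tcp_pos": TCP position; "orientation": TCP orientation; "force": force on the tool from outside, world axes, zero at the start; "ft_torque": the same for the moment, N m; "width": finger opening in m.
Only numpy, scipy, OpenCV 4.12 (cv2) and the standard library are available. Lean on these libraries where they do the work, as an engineer would, in place of code of your own. Each camera call takes 0.05 s, during which the arm holds its last target. There are 200 camera calls.

TASK

Lay up the two sculpture stands dry, ready for tacking. On the round base plate, stand the pipe collar in the middle, balance the irregular flame-cut offcut flat on the collar with its balance point over the collar's centre, and lay the hexagon nut flat on top, centred over the collar; on the square base plate, lay the channel in the middle, open side up and squared up with the plate's edges, then nest the box-section bar in it, on its narrow side, down on the channel's floor with its middle at the channel's middle. Leave the jar, the spray can and the brush where they are.

Things in the scene. Friction and masses are not known exactly. Their poses are not given: they have to be found in the camera images.
- round_plate: Round steel base plate, 130 mm across and 10 mm thick, fixed flat on the bench. Origin: centre of its underside, on the bench; its top is 10 mm higher. z up.
- square_plate: Square steel base plate, 130 x 130 mm and 10 mm thick, fixed flat on the bench. Origin: centre of its underside, on the bench; its top is 10 mm higher. x and y run parallel to its edges, z up.
- collar_mid (a point): Pipe collar: short piece of steel pipe standing on end, 48 mm outside and 38 mm inside diameter, 45 mm tall, about 0.24 kg, loose. Point: on its axis, half-way up (22.5 mm above its underside). z along the pipe axis, up.
- offcut_mid (a point): Flame-cut steel offcut, irregular, 15 mm thick, 115 mm long, lying flat, 0.55 kg, loose. Middle part has parallel edges 56 mm apart; small stub at one end, larger skewed tongue at the other. Point: its balance point, 7.5 mm above its underside. x along its length to the tongue (middle part: x -39 to +21 mm), y across the parallel edges (at -27.5, +28.5 mm), z up.
- nut_mid (a point): Large steel hexagon nut lying flat, 46 mm across flats, 53 mm across corners, 24 mm high, hole about 27 mm, about 0.22 kg, loose. Point: on its axis, half-way up (12 mm above its underside). y is square to one pair of flats, z up.
- channel_mid (a point): Channel offcut: U-shaped steel channel lying on its back with the open side up, 90 mm long, 56 mm wide outside, 46 mm wide inside, 25 mm high, walls and floor 5 mm thick, about 0.36 kg, loose. Point: centre of its length and width, half-way up (12.5 mm above its underside). x along its length, y across it, z up.
- boxbar_mid (a point): Box-section bar: piece of rectangular steel tube lying on its narrow side, 90 mm long, 30 mm wide, 60 mm high, 3 mm walls, open ends, about 0.36 kg, loose. Point: its centre, 30 mm above its underside. x along its length, y across its 30 mm width, z up. Nested in the channel, its lowest 20 mm are between the channel's flanges.
- jar: Bystander: glass jar with a steel lid, 72 mm across, 100 mm high, standing loose at the far side. Origin: centre of its underside.
- spray_can: Bystander: spray can, 58 mm across, 170 mm high, standing loose at the far side. Origin: centre of its underside.
- brush: Bystander: hand brush lying loose among the parts, about 200 mm long, 42 mm wide and 20 mm high, crosswise in front of the robot, between jar and can. Origin: underside, near the middle of its length.
Mind the look-alikes: they are no part of the job. Leave any black look-alike of the part that bears channel_mid alone.

How it is judged:
By the outcome, as a careful person would: the job done as asked, in the order asked, and still so for the second after the job is handed in, with the robot touching nothing.
It also fails if it takes over 134 s, if anything falls off the work surface, if the arm or the gripper's body presses on something with over 40 N, if the wrist force passes 120 N, or if a joint passes its speed limit or range.

## Working session

There is one attempt and no reset: what is moved stays moved. The work goes in short steps, Python scripts to look and compute and a tool call to move; the robot and the scene stay as the last step left them, time stands still between calls to the robot, and variables do not carry over. Pictures are saved under pics/ and viewed, about 12 in all and at most 16, crops included, and the job is handed in when it is done.

Besides the shell and the picture viewer there is one more tool, called after "Emit:" in YAML: its name, and indented under it one key for each argument. drive_tool: Moves the arm, as the interface text tells. Its arguments: {"type":"object","properties":{"increments":{"type":"array","items":{"type":"object","properties":{"x":{"type":"number"},"y":{"type":"number"},"z":{"type":"number"},"yaw":{"type":"number"}}}},"gripper":{"type":"number"}},"required":["increments"]}

```bash
ls; mkdir -p pics
cat > h.py <<'E'
import numpy as np, cv2
from station import bot
def grab(n):
    f=bot.grab_frame(n); f={k:(np.array(v) if not np.isscalar(v) else v) for k,v in f.items()}
    f['K']=np.array([[f['fx'],0,f['cx']],[0,f['fy'],f['cy']],[0,0,1.]]); return f
def save(f,name,crop=None,s=1,grid=None):
    im=cv2.cvtColor(f['image'].astype(np.uint8),cv2.COLOR_RGB2BGR)
    if crop: x0,y0,x1,y1=crop; im=im[y0:y1,x0:x1]
    im=cv2.resize(im,None,fx=s,fy=s,interpolation=cv2.INTER_CUBIC); cv2.imwrite('pics/'+name,im)
def unproj(f,px,z):
    p=cv2.undistortPoints(np.array(px,float).reshape(-1,1,2),f['K'],f['dist']).reshape(-1,2)
    d=np.c_[p,np.ones(len(p))]@f['R']; c=-f['R'].T@f['t']
    s=(z-c[2])/d[:,2]; return (c+s[:,None]*d)
def proj(f,X):
    return cv2.projectPoints(np.array(X,float).reshape(-1,3),cv2.Rodrigues(f['R'])[0],f['t'].astype(float),f['K'],f['dist'])[0].reshape(-1,2)
def store(f,n): np.save('pics/'+n+'.npy',f,allow_pickle=True)
def load(n): return np.load('pics/'+n+'.npy',allow_pickle=True).item()
E
python3 - <<'E'
from h import *
for n in('top','scene'):
    f=grab(n); store(f,n+'0'); save(f,n+'0.png',s=1.4); print(n,-f['R'].T@f['t'],f['fx'])
print(bot.get_obs())
E
```

```text
pics
top [ 0.53447608 -0.02547358  1.06747863] 459.1479711373099
scene [ 0.93461953 -0.47238599  0.91932357] 388.5832633001068
{'time_s': 0.1, 'joint_pos': array([-1.13891521,  0.46938945, -0.04858329,  1.53357805,  0.02407923,
        1.14097496, -0.08232454]), 'qd': array([-0.00013281, -0.00127006, -0.000948  , -0.00296335,  0.00033044,
        0.00089748, -0.0007124 ]), 'joint_efforts': array([ 2.94697702e-05, -5.11514139e+01, -4.73621255e-02, -2.38390267e+01,
        1.07210994e-02,  4.39337062e-03, -3.31936428e-05]), 'tcp_pos': array([0.29990048, 0.60415423, 0.23834545]), 'orientation': array([-7.17347443e-01, -3.05822890e+00,  2.71512867e-03]), 'force': array([ 0.33763274,  0.06773649, -0.25755592]), 'ft_torque': array([ 0.00993927,  0.03654122, -0.00952873]), 'width': 0.08511833249098565}
```

View pics/top0.png

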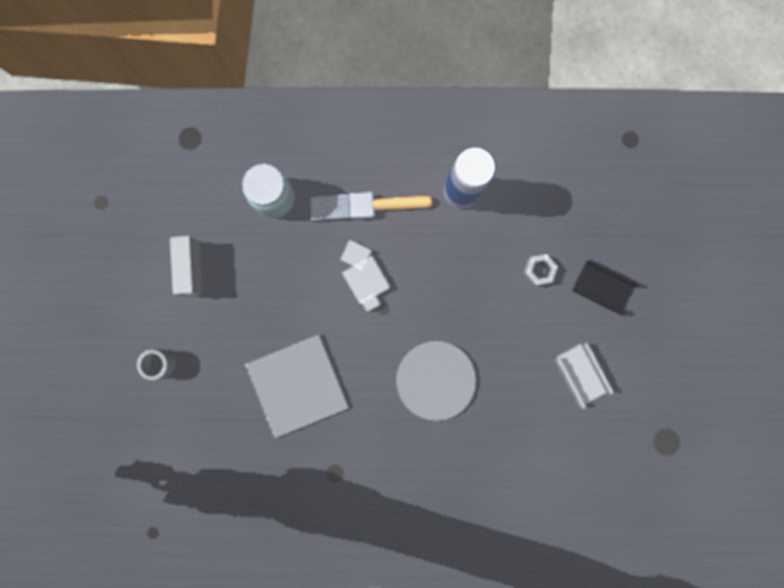

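View pics/scene0.png

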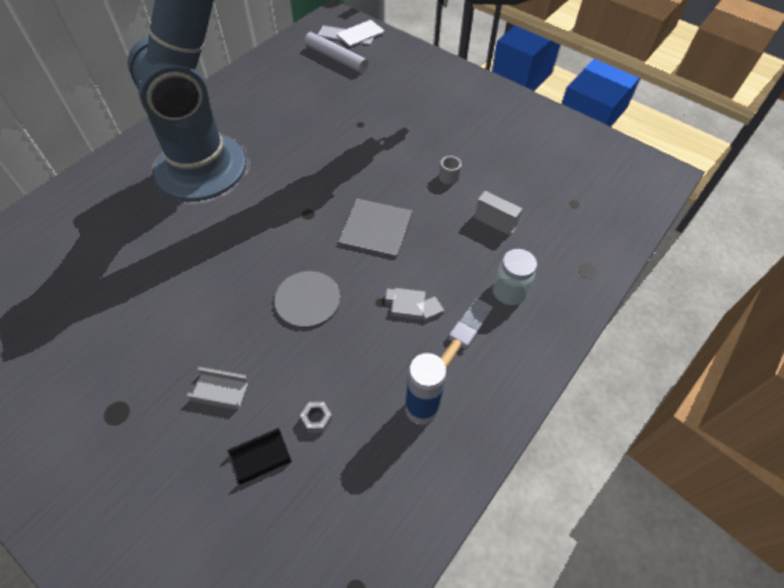

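The top view (1.4x) shows these candidates:
- **Collar:** (152,365).
- **Bar:** (182,265).
- **Offcut:** (365,277).
- **Nut:** (541,269).
- **Channel:** the light steel one at (585,375). The black look-alike is at (607,287).
- **Plates:** square at (297,386), round at (436,380).

Next I'll take enlarged crops to measure from.

Run:
```python
from h import *
f=load('top0')
C={'collar':(109,261),'bar':(130,190),'offcut':(261,197),'nut':(387,192),'chan':(418,267),'square':(212,276)}
t=[]
for n,(x,y) in C.items():
    h=30 if n!='square' else 44
    im=cv2.cvtColor(f['image'][y-h:y+h,x-h:x+h].astype(np.uint8),cv2.COLOR_RGB2BGR)
    im=cv2.resize(im,(264,264),interpolation=cv2.INTER_CUBIC); s=264/(2*h)
    for k in range(-h,h,10):
        p=int((k+h)*s); cv2.line(im,(p,0),(p,5),(0,255,255),1); cv2.line(im,(0,p),(5,p),(0,255,255),1)
        cv2.putText(im,str(x+k),(p,14),0,.3,(0,255,255)); cv2.putText(im,str(y+k),(6,p+3),0,.3,(0,255,255))
    t.append(im)
cv2.imwrite('pics/m1.png',np.vstack([np.hstack(t[:3]),np.hstack(t[3:])]))
g=cv2.cvtColor(f['image'].astype(np.uint8),cv2.COLOR_RGB2GRAY)
m=(g>115).astype(np.uint8); m[:65]=0
n,l,st,ce=cv2.connectedComponentsWithStats(m)
for i in range(1,n):
    if st[i,4]>60:
        c=max(cv2.findContours((l==i).astype(np.uint8),0,2)[0],key=len); print(st[i],ce[i].round(1),cv2.minAreaRect(c))
```

```text
[  0  65  36  37 592] [10.6 82. ] ((17.5, 83.0), (36.0, 35.0), 90.0)
[ 92  65  65  43 926] [122.   81.8] ((123.04876708984375, 82.93902587890625), (58.598304748535156, 44.97891616821289), 12.094758033752441)
[ 212   65  194   96 7555] [305.8 110.5] ((308.5, 112.5), (95.0, 193.0), 90.0)
[484  65  76   2 112] [527.9  65.3] ((521.5, 65.5), (1.0, 75.0), 90.0)
[131 111  33   9  87] [147.7 115.4] ((147.01551818847656, 115.23230743408203), (6.585381031036377, 31.929121017456055), 86.18592071533203)
[ 154  113   52   45 1127] [185.3 134. ] ((182.688232421875, 133.44705200195312), (42.84376525878906, 41.2167854309082), 40.601295471191406)
[ 215  152   76   89 2662] [253.6 197.8] ((255.682373046875, 192.80784606933594), (64.484130859375, 96.63981628417969), 15.751173973083496)
[ 97 167  41  51 907] [125.3 191.4] ((127.54379272460938, 192.44668579101562), (41.423641204833984, 47.52266311645508), 39.40066146850586)
[372 180  27  25 354] [384.9 192. ] ((385.0244140625, 192.28050231933594), (24.831628799438477, 23.73841094970703), 51.34019470214844)
[  0 186  18  22 120] [  5.  197.3] ((8.5, 196.5), (21.0, 17.0), 90.0)
[ 93 210  36  15 157] [111.2 217.5] ((110.5, 217.0), (14.0, 35.0), 90.0)
[ 173  237   76   77 3419] [210.8 275.2] ((210.69419860839844, 275.1806640625), (58.89153289794922, 58.85134506225586), 67.5572509765625)
[ 282  243   58   59 2670] [310.5 271.6] ((310.5, 272.0), (58.0, 57.0), 90.0)
[ 395  244   44   49 1194] [415.7 267.1] ((415.8702087402344, 267.9908752441406), (44.56974792480469, 28.866844177246094), 62.02052688598633)
[ 96 248  24  25 252] [107.1 260.3] ((107.50001525878906, 260.5000305175781), (22.62741470336914, 22.62741470336914), 45.0)
```

View pics/m1.png

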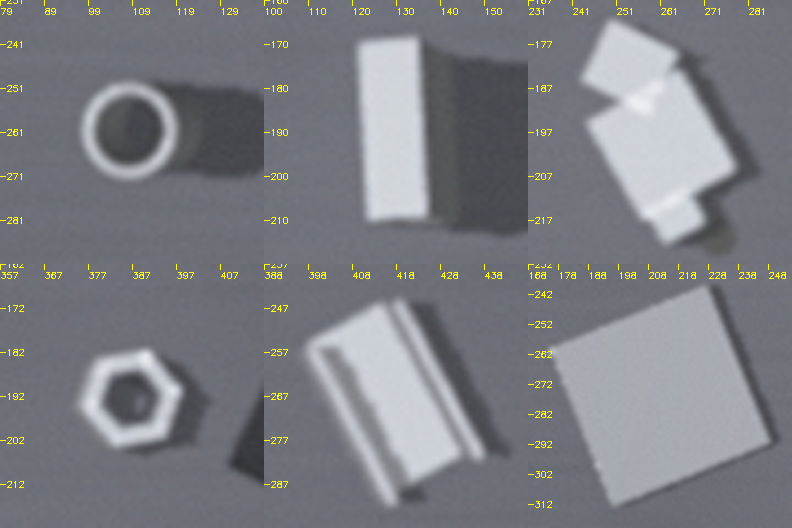

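The tiles show clean outlines. The collar ring centres near (108,260.5). The offcut's tongue is at the upper left (250,185) and its stub at the lower right (266,218). The steel channel is open side up, with both flange tops visible. Next I'll work out the poses.

Run:
```python
from h import *
f=load('top0')
def q(tile,pts):
    x0,y0,h={'collar':(79,231,30),'bar':(100,160,30),'offcut':(231,167,30),'nut':(357,162,30),'chan':(388,237,30),'square':(168,232,44)}[tile]
    s=264/(2*h); return (np.array(pts,float)+.5)/s-.5+[x0,y0]
def rep(n,P):
    P=P*1000; c=P.mean(0); e=np.roll(P,-1,0)-P
    print(n,'c',c.round(1)[:2],'edges',np.linalg.norm(e,axis=1).round(1),'ang',np.degrees(np.arctan2(e[:,1],e[:,0])).round(1))
rep('collar',unproj(f,q('collar',[(129,81),(178,130),(129,180),(81,130)]),.045))
rep('bar',unproj(f,q('bar',[(94,41),(154,38),(165,215),(104,219)]),.060))
rep('off mid',unproj(f,q('offcut',[(59,123),(154,69),(210,165),(117,213)]),.015))
rep('nut6',unproj(f,q('nut',np.array([(100,354),(152,347),(183,388),(167,441),(113,446),(80,403)])-[0,264]),.024))
rep('chan',unproj(f,q('chan',np.array([(307,347),(402,298),(486,455),(392,507)])-[264,264]),.025))
rep('sq',unproj(f,q('square',np.array([(552,350),(712,285),(775,441),(615,506)])-[528,264]),.010))
g=cv2.cvtColor(f['image'].astype(np.uint8),cv2.COLOR_RGB2GRAY)
for nm,box,z in(('round',(270,230,352,315),.01),('square',(165,230,258,320),.01)):
    x0,y0,x1,y1=box; m=(g[y0:y1,x0:x1]>115).astype(np.uint8)
    c=max(cv2.findContours(m,0,1)[0],key=len).reshape(-1,2)+[x0,y0]
    P=unproj(f,c,z)[:,:2]*1000; print(nm,cv2.minAreaRect(P.astype(np.float32)),cv2.fitEllipse(P.astype(np.float32)) if nm=='round' else '')
o=bot.get_obs(); print(o['tcp_pos'])
f=grab('wrist'); print('wrist cam',-f['R'].T@f['t'],f['R'])
```

```text
collar c [479.7 339.7] edges [35.6 35.5 35.6 34.8] ang [-133.9  135.7   45.1  -44.3]
bar c [638.6 290.5] edges [30.7 89.9 31.  90.5] ang [ -87.3 -175.3   93.8    4.5]
off mid c [619.4  -2.1] edges [57.2 58.3 54.6 56.1] ang [ -60.2 -149.8  117.4   32.9]
nut6 c [ 635.5 -289.2] edges [27.6 26.7 29.  28.4 28.  27.8] ang [ -82.2 -143.5  162.3   95.3   37.1  -22.9]
chan c [ 462.  -357.6] edges [55.8 91.4 56.  92.8] ang [ -63.3 -152.2  118.1   27.7]
sq c [443.9 108.9] edges [132.4 128.3 131.6 128.2] ang [ -67.8 -157.7  112.2   22.6]
round ((452.2574768066406, -115.09089660644531), (130.7185516357422, 132.2505340576172), 89.9722900390625) ((453.2146301269531, -114.96150970458984), (130.9861602783203, 131.57376098632812), 120.56800079345703)
square ((444.51947021484375, 114.1798095703125), (134.69232177734375, 135.5225830078125), 22.511411666870117) 
[0.29990048 0.60415423 0.23834545]
wrist cam [0.23162626 0.63764131 0.37321972] [[ 0.44462523  0.89571614 -0.00100353]
 [ 0.85459119 -0.42387507  0.30000635]
 [ 0.26829516 -0.13424801 -0.95393668]]
```

Emit:
drive_tool:
  increments:
    - {"x": 22.5, "y": -33, "z": -11}
    - {"x": 22.5, "y": -33, "z": -11}
    - {"x": 22.5, "y": -33, "z": -11}
    - {"x": 22.5, "y": -33, "z": -11}
    - {"x": 22.5, "y": -33, "z": -11}

```text
invalid input at $.increments[0]: expected keys x, y, z, yaw
```

Emit:
drive_tool:
  increments:
    - {"x": 22.5, "y": -33, "z": -11}
    - {"x": 22.5, "y": -33, "z": -11}
    - {"x": 22.5, "y": -33, "z": -11}
    - {"x": 0}
    - {"x": 0}

```text
invalid input at $.increments[0]: expected keys x, y, z, yaw
```

Run:
```python
from h import *
f=grab('wrist'); store(f,'w1'); save(f,'w1.png')
o=bot.get_obs(); print(o['time_s'],o['tcp_pos'],o['joint_pos'].round(2),f['fx'])
print(proj(f,[[.4797,.3397,.045],list(o['tcp_pos'])]))
```

```text
0.2 [0.29997805 0.6043046  0.23864061] [-1.14  0.47 -0.05  1.53  0.02  1.14 -0.08] 365.5276039950496
[[143.97339832 415.56264886]
 [281.42400908 284.54260547]]
```

View pics/w1.png

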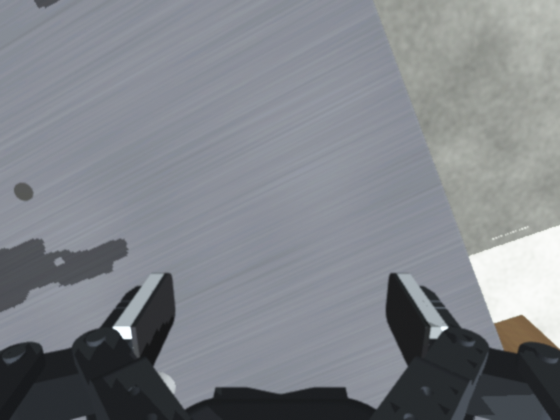

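The rows need all four keys. The wrist view shows the open fingertips at (150,275) and (402,275).

Emit:
drive_tool:
  increments:
    - {"x": 22.5, "y": -33, "z": -9, "yaw": 0}
    - {"x": 22.5, "y": -33, "z": -9, "yaw": 0}
    - {"x": 22.5, "y": -33, "z": -9, "yaw": 0}
    - {"x": 22.5, "y": -33, "z": -9, "yaw": 0}
    - {"x": 22.5, "y": -33, "z": -9, "yaw": 0}

```text
time_s: 0.7
tcp_pos: [0.4133, 0.4381, 0.1939]
orientation: [-0.717, -3.059, -0.0]
force: [1.0, 0.1, -0.6]
width: 0.0854
```

Emit:
drive_tool:
  increments:
    - {"x": 22.5, "y": -33, "z": -9, "yaw": 0}
    - {"x": 22.5, "y": -33, "z": -9, "yaw": 0}
    - {"x": 22.5, "y": -33, "z": -9, "yaw": 0}
    - {"x": 0, "y": 0, "z": 0, "yaw": 0}
    - {"x": 0, "y": 0, "z": 0, "yaw": 0}

```text
time_s: 1.2
tcp_pos: [0.4807, 0.3394, 0.167]
orientation: [-0.722, -3.057, 0.001]
force: [-0.2, 1.0, 0.2]
width: 0.0853
```

Run:
```python
from h import *
f=grab('wrist'); store(f,'w1'); save(f,'w1b.png')
o=bot.get_obs(); print(o['time_s'],o['tcp_pos'],o['joint_pos'].round(2),f['fx'])
print(proj(f,[[.4797,.3397,.045],list(o['tcp_pos'])]))
```

```text
1.25 [0.4798496  0.34105847 0.16729586] [-0.71  0.4   0.02  1.82 -0.01  0.92  0.43] 365.5276039950496
[[280.39184481 199.57676274]
 [283.83879694 281.61161712]]
```

View pics/w1b.png

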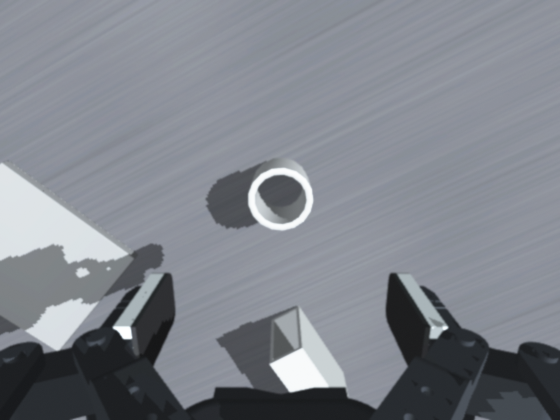

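The collar ring is at (281,199) against a predicted (280,199.6), so the cameras agree. Descending to grasp it.

Emit:
drive_tool:
  increments:
    - {"x": 0, "y": -1, "z": -30, "yaw": 0}
    - {"x": 0, "y": 0, "z": -30, "yaw": 0}
    - {"x": 0, "y": 0, "z": -30, "yaw": 0}
    - {"x": 0, "y": 0, "z": -30, "yaw": 0}
    - {"x": 0, "y": 0, "z": -25, "yaw": 0}

```text
time_s: 1.75
tcp_pos: [0.4786, 0.3417, 0.021]
orientation: [-0.712, -3.059, -0.001]
force: [-0.1, 1.0, 0.3]
width: 0.0854
```

Emit:
drive_tool:
  increments:
    - {"x": 0, "y": 0, "z": 0, "yaw": 0}
    - {"x": 0, "y": 0, "z": 0, "yaw": 0}
    - {"x": 0, "y": 0, "z": 0, "yaw": 0}
    - {"x": 0, "y": 0, "z": 0, "yaw": 0}
    - {"x": 0, "y": 0, "z": 0, "yaw": 0}
  gripper: 0

```text
time_s: 2.25
tcp_pos: [0.4808, 0.3411, 0.0242]
orientation: [0.716, 3.057, 0.005]
force: [-1.6, 0.4, 5.9]
width: 0.0468
```

Emit:
drive_tool:
  increments:
    - {"x": 0, "y": 0, "z": 0, "yaw": 0}
    - {"x": 0, "y": 0, "z": 0, "yaw": 0}
    - {"x": 0, "y": 0, "z": 0, "yaw": 0}
    - {"x": 0, "y": 0, "z": 0, "yaw": 0}
    - {"x": 0, "y": 0, "z": 0, "yaw": 0}

```text
time_s: 2.75
tcp_pos: [0.4808, 0.341, 0.0242]
orientation: [0.716, 3.057, 0.005]
force: [-2.2, 0.9, 5.9]
width: 0.047
```

Emit:
drive_tool:
  increments:
    - {"x": 0, "y": 0, "z": 15, "yaw": 0}
    - {"x": 0, "y": 0, "z": 35, "yaw": 0}
    - {"x": 0, "y": 0, "z": 40, "yaw": 0}
    - {"x": -2, "y": -30, "z": 0, "yaw": -0.1}
    - {"x": -2.5, "y": -42.5, "z": 0, "yaw": -0.14}

```text
time_s: 3.25
tcp_pos: [0.4762, 0.2692, 0.1147]
orientation: [1.079, 2.948, 0.008]
force: [1.2, -1.8, -3.4]
width: 0.0471
```

Emit:
drive_tool:
  increments:
    - {"x": -2.5, "y": -42.5, "z": 0, "yaw": -0.14}
    - {"x": -2.5, "y": -42.5, "z": 0, "yaw": -0.14}
    - {"x": -2.5, "y": -42.5, "z": 0, "yaw": -0.14}
    - {"x": -2.5, "y": -42.5, "z": 0, "yaw": -0.14}
    - {"x": -2.5, "y": -42.5, "z": 0, "yaw": -0.14}

```text
time_s: 3.75
tcp_pos: [0.4626, 0.0528, 0.1131]
orientation: [2.032, 2.396, 0.002]
force: [1.1, -1.0, -2.3]
width: 0.0469
```

Emit:
drive_tool:
  increments:
    - {"x": -2.5, "y": -42.5, "z": 0, "yaw": -0.14}
    - {"x": -2.5, "y": -42.5, "z": 0, "yaw": -0.14}
    - {"x": -2.5, "y": -42.5, "z": 0, "yaw": -0.14}
    - {"x": -2.5, "y": -42.5, "z": 0, "yaw": -0.14}
    - {"x": 0, "y": 0, "z": 0, "yaw": -0.14}

```text
time_s: 4.25
tcp_pos: [0.4521, -0.1222, 0.1136]
orientation: [2.736, 1.538, 0.001]
force: [-0.4, 0.5, -2.8]
width: 0.0472
```

Emit:
drive_tool:
  increments:
    - {"x": 0, "y": 0, "z": 0, "yaw": -0.14}
    - {"x": 0, "y": 0, "z": 0, "yaw": -0.14}
    - {"x": 0, "y": 0, "z": 0, "yaw": -0.14}
    - {"x": 0, "y": 0, "z": 0, "yaw": -0.097}
    - {"x": 0, "y": 0, "z": 0, "yaw": 0}

```text
time_s: 4.75
tcp_pos: [0.4529, -0.1152, 0.1128]
orientation: [-3.034, -0.814, -0.001]
force: [-0.0, 1.4, -2.5]
width: 0.0466
```

Run:
```python
from h import *
f=grab('wrist'); store(f,'w2'); save(f,'w2.png')
o=bot.get_obs(); print(o['time_s'],o['tcp_pos'],o['orientation'],o['joint_pos'].round(2),o['force'],o['width'])
a=np.arange(0,6.28,.5); P=np.c_[453+65*np.cos(a),-115+65*np.sin(a),0*a+10]/1000
print(proj(f,P).round(0))
```

```text
4.8 [ 0.45294349 -0.11522669  0.11273512] [-3.03333690e+00 -8.16372524e-01 -7.60753254e-04] [-0.37  0.35  0.65  2.17 -0.32  0.72 -0.55] [-1.89792503  0.54491931 -2.74411309] 0.04676725261260874
[[330. 125.]
 [281. 111.]
 [232. 123.]
 [196. 156.]
 [183. 201.]
 [194. 244.]
 [223. 277.]
 [264. 292.]
 [308. 289.]
 [346. 267.]
 [370. 230.]
 [372. 185.]
 [351. 143.]]
```

View pics/w2.png

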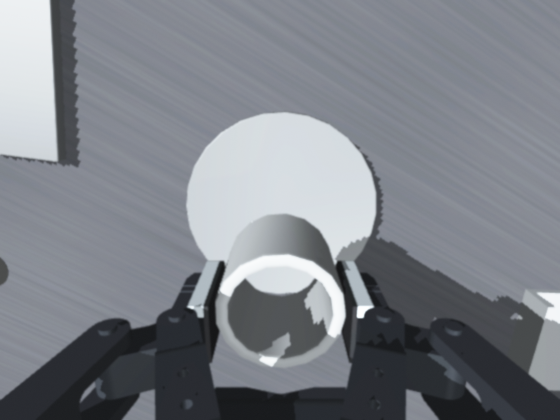

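Run:
```python
from h import *
f=load('w2')
# plate edge points sampled from visible arc
g=cv2.GaussianBlur(cv2.cvtColor(f['image'].astype(np.uint8),cv2.COLOR_RGB2GRAY),(3,3),0).astype(float)
ctr=np.array([281.5,202]); pts=[]
for a in np.radians(np.r_[150:361:5]):
    r=np.arange(80,108,.5); d=np.array([np.cos(a),np.sin(a)])
    s=cv2.remap(g.astype(np.float32),(ctr[0]+r*d[0]).astype(np.float32)[None],(ctr[1]+r*d[1]).astype(np.float32)[None],1)[0]
    k=np.argmin(np.gradient(s)); pts.append(ctr+r[k]*d)
P=unproj(f,pts,.010)[:,:2]*1000
from scipy.optimize import least_squares
R=least_squares(lambda c:np.hypot(*(P-c[:2]).T)-c[2],[453,-115,65],loss='soft_l1'); print(R.x,np.abs(R.fun).round(1).max())
R=least_squares(lambda c:np.hypot(*(P-c[:2]).T)-65,[453,-115],loss='soft_l1'); print(R.x)
print(unproj(f,[(216.5,310),(345,310),(280.5,254),(280.5,367)],.1335)*1000)
print(np.degrees(np.arctan2(*f['R'][0][[1,0]])))
```

```text
[ 453.61363268 -116.32059476   64.61235622] 0.4
[ 453.28038024 -116.65568048]
[[ 443.6510138   -95.25123271  133.5       ]
 [ 466.78574608 -135.21323721  133.5       ]
 [ 474.20868701 -104.15059562  133.5       ]
 [ 433.6128772  -127.63171428  133.5       ]]
-59.9771121482089
```

Emit:
drive_tool:
  increments:
    - {"x": -0.5, "y": -1, "z": -30, "yaw": 0}
    - {"x": 0, "y": 0, "z": -30, "yaw": 0}
    - {"x": 0, "y": 0, "z": -11, "yaw": 0}
    - {"x": 0, "y": 0, "z": -3, "yaw": 0}
    - {"x": 0, "y": 0, "z": 0, "yaw": 0}

```text
time_s: 5.3
tcp_pos: [0.4529, -0.1166, 0.0387]
orientation: [3.034, 0.814, 0.001]
force: [0.7, -0.0, -2.5]
width: 0.0466
```

Emit:
drive_tool:
  increments:
    - {"x": 0, "y": 0, "z": -1, "yaw": 0}
    - {"x": 0, "y": 0, "z": -1, "yaw": 0}
    - {"x": 0, "y": 0, "z": -1, "yaw": 0}
    - {"x": 0, "y": 0, "z": 0, "yaw": 0}
    - {"x": 0, "y": 0, "z": 0, "yaw": 0}

```text
time_s: 5.8
tcp_pos: [0.4527, -0.1163, 0.0355]
orientation: [3.034, 0.814, 0.001]
force: [0.7, 0.4, -3.9]
width: 0.0468
```

Emit:
drive_tool:
  increments:
    - {"x": 0, "y": 0, "z": -1, "yaw": 0}
    - {"x": 0, "y": 0, "z": 0, "yaw": 0}
    - {"x": 0, "y": 0, "z": 0, "yaw": 0}

```text
time_s: 6.1
tcp_pos: [0.4526, -0.1164, 0.0343]
orientation: [3.034, 0.813, -0.0]
force: [-0.4, 0.4, -2.9]
width: 0.0474
```

Emit:
drive_tool:
  increments:
    - {"x": 0, "y": 0, "z": -0.7, "yaw": 0}
    - {"x": 0, "y": 0, "z": 0, "yaw": 0}
    - {"x": 0, "y": 0, "z": 0, "yaw": 0}

```text
time_s: 6.4
tcp_pos: [0.4526, -0.1164, 0.0342]
orientation: [-3.034, -0.813, -0.001]
force: [-2.5, 0.3, 5.4]
width: 0.0464
```

Emit:
drive_tool:
  increments:
    - {"x": 0, "y": 0, "z": 0, "yaw": 0}
    - {"x": 0, "y": 0, "z": 0, "yaw": 0}
    - {"x": 0, "y": 0, "z": 0, "yaw": 0}
    - {"x": 0, "y": 0, "z": 40, "yaw": 0}
    - {"x": 0, "y": 0, "z": 45, "yaw": 0}
  gripper: 1

```text
time_s: 6.9
tcp_pos: [0.4513, -0.1164, 0.1184]
orientation: [-3.034, -0.813, 0.007]
force: [1.0, 0.7, 1.3]
width: 0.0852
```

Emit:
drive_tool:
  increments:
    - {"x": 35, "y": 23.5, "z": 8, "yaw": 0}
    - {"x": 35, "y": 23.5, "z": 8, "yaw": 0}
    - {"x": 35, "y": 23.5, "z": 8, "yaw": 0}
    - {"x": 35, "y": 23.5, "z": 8, "yaw": 0}
    - {"x": 35, "y": 24, "z": 0, "yaw": 0}

```text
time_s: 7.4
tcp_pos: [0.6296, 0.0028, 0.1518]
orientation: [3.034, 0.814, 0.004]
force: [-0.6, -0.4, 0.4]
width: 0.0852
```

Emit:
drive_tool:
  increments:
    - {"x": 0, "y": 0, "z": 0, "yaw": 0}
    - {"x": 0, "y": 0, "z": 0, "yaw": 0}
    - {"x": 0, "y": 0, "z": 0, "yaw": 0}

```text
time_s: 7.7
tcp_pos: [0.6265, 0.0003, 0.1503]
orientation: [3.035, 0.811, -0.002]
force: [0.2, 0.2, -0.5]
width: 0.0855
```

Run:
```python
from h import *
f=grab('wrist'); store(f,'w3'); save(f,'w3.png')
o=bot.get_obs(); print(o['time_s'],o['tcp_pos'],o['orientation'],o['joint_pos'].round(2),o['force'],o['width'])
c,s=np.cos(np.radians(30)),np.sin(np.radians(30)); b=np.array([627.4,2.0])
L=np.array([[21,28.5],[-39,28.5],[-39,-27.5],[21,-27.5],[0,0]])
P=np.c_[b+L@np.array([[c,s],[-s,c]]),np.full(5,15)]/1000
print(proj(f,P).round(1))
t=grab('top'); store(t,'t3'); g=t['image'][225:320,265:360]; cv2.imwrite('pics/t3.png',cv2.cvtColor(cv2.resize(g.astype(np.uint8),None,fx=5,fy=5,interpolation=2),4))
```

```text
7.75 [6.26407005e-01 1.65642746e-04 1.50478692e-01] [ 3.03527282e+00  8.09965042e-01 -1.80181909e-03] [-0.51  0.54  0.63  1.77 -0.38  0.96 -0.78] [-0.11729007 -0.48629328  0.14028283] 0.08589943028265963
[[239.6 167.4]
 [242.3 241.5]
 [312.4 241.4]
 [314.4 167.3]
 [277.8 194.4]]
```

View pics/w3.png

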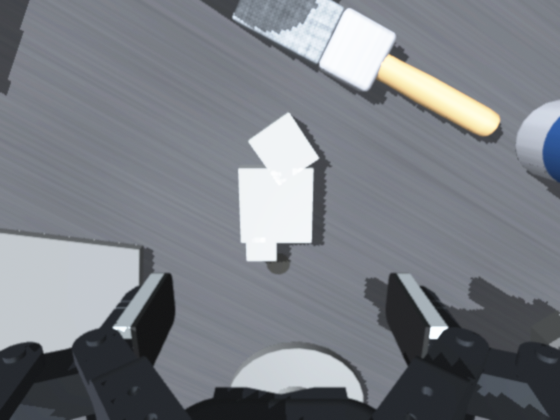

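The offcut's corners are at (239,168), (241,242), (312,242) and (313,168), within about 1 px of prediction, and the yaw is right. Its balance point is about (626.6, 2.4). Grasping it now.

Emit:
drive_tool:
  increments:
    - {"x": 0, "y": 2.4, "z": -40, "yaw": 0}
    - {"x": 0, "y": 0, "z": -40, "yaw": 0}
    - {"x": 0, "y": 0, "z": -35, "yaw": 0}
    - {"x": 0, "y": 0, "z": -20, "yaw": 0}
    - {"x": 0, "y": 0, "z": 0, "yaw": 0}

```text
time_s: 8.3
tcp_pos: [0.6246, 0.0033, 0.013]
orientation: [-3.034, -0.811, 0.01]
force: [-0.3, 0.8, 0.6]
width: 0.0855
```

Emit:
drive_tool:
  increments:
    - {"x": 0, "y": 0, "z": -3, "yaw": 0}
    - {"x": 0, "y": 0, "z": -3, "yaw": 0}
    - {"x": 0, "y": 0, "z": 0, "yaw": 0}
    - {"x": 0, "y": 0, "z": 0, "yaw": 0}

```text
time_s: 8.7
tcp_pos: [0.6282, 0.004, 0.0106]
orientation: [3.034, 0.813, 0.003]
force: [-0.1, -0.7, -0.1]
width: 0.0853
```

Run:
```python
from h import *
o=bot.get_obs(); print(o['time_s'],o['tcp_pos'],o['force'],o['width'])
f=grab('wrist'); store(f,'w4'); save(f,'w4.png')
o=bot.get_obs(); print(o['time_s'],o['tcp_pos'],o['force'],o['width'])
print(proj(f,[o['tcp_pos']+[0,0,d] for d in(0,-.008,.011)]))
```

```text
8.7 [0.62819103 0.00404167 0.01063247] [-0.07695143 -0.70174242 -0.12912071] 0.08534009999100191
8.75 [0.62812485 0.00412248 0.01050551] [-0.68750322  0.0294187   1.03966502] 0.08513832180203698
[[277.70532759 285.79063585]
 [277.82104999 276.54016604]
 [277.52581967 300.14047621]]
```

View pics/w4.png

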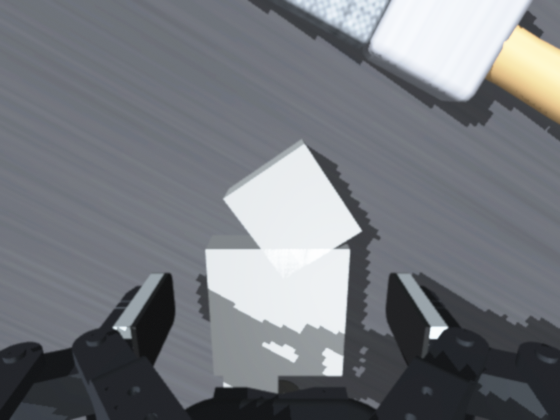

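Run:
```python
from h import *
f=load('w4')
P=unproj(f,[(206.5,249),(350,249),(213,375),(344,375)],.015)*1000; print(P)
u=np.array([np.cos(np.pi/6),.5]); v=np.array([-.5,np.cos(np.pi/6)])
m=P[:2,:2].mean(0); b=m-21*u-.5*v; print('balance',b)
```

```text
[[630.42943142  37.32995653  15.        ]
 [658.32254338 -10.94038949  15.        ]
 [578.12681145   8.00549672  15.        ]
 [606.82011159 -41.63429693  15.        ]]
balance [626.43945392   2.26177082]
```

Emit:
drive_tool:
  increments:
    - {"x": -1.7, "y": -1.3, "z": -1.5, "yaw": 0}
    - {"x": 0, "y": 0, "z": 0, "yaw": 0}
    - {"x": 0, "y": 0, "z": 0, "yaw": 0}
    - {"x": 0, "y": 0, "z": 0, "yaw": 0}

```text
time_s: 9.15
tcp_pos: [0.6259, 0.0028, 0.0081]
orientation: [3.034, 0.813, 0.0]
force: [0.6, -0.8, 0.5]
width: 0.0852
```

Emit:
drive_tool:
  increments:
    - {"x": 0, "y": 0, "z": 0, "yaw": 0}
    - {"x": 0, "y": 0, "z": 0, "yaw": 0}
    - {"x": 0, "y": 0, "z": 0, "yaw": 0}
    - {"x": 0, "y": 0, "z": 0, "yaw": 0}
    - {"x": 0, "y": 0, "z": 0, "yaw": 0}
  gripper: 0

```text
time_s: 9.65
tcp_pos: [0.6261, 0.0029, 0.0086]
orientation: [-3.034, -0.813, -0.001]
force: [-1.5, 0.2, 5.2]
width: 0.0541
```

Emit:
drive_tool:
  increments:
    - {"x": 0, "y": 0, "z": 0, "yaw": 0}
    - {"x": 0, "y": 0, "z": 0, "yaw": 0}
    - {"x": 0, "y": 0, "z": 0, "yaw": 0}

```text
time_s: 9.95
tcp_pos: [0.6261, 0.0029, 0.0086]
orientation: [-3.034, -0.813, -0.001]
force: [-1.5, 1.4, 6.6]
width: 0.0542
```

Run:
```python
from h import *
# collar position now, from the top picture taken before
f=load('t3'); g=cv2.cvtColor(f['image'].astype(np.uint8),cv2.COLOR_RGB2GRAY)
print(g[250:292:3,290:332:3])
```

```text
[[117 159 180 179 180 178 179 180 178 176 179 179 179 143]
 [156 180 180 180 179 179 179 180 179 179 180 178 180 179]
 [178 178 180 179 179 179 179 179 179 179 179 179 179 179]
 [179 179 179 181 178 180 180 179 178 179 178 180 180 179]
 [178 178 178 179 180 174 146 144 150 139 164 165 165 166]
 [179 179 178 179 171 157 196 158 156 188 158 117 120 119]
 [178 180 179 180 162 197 123 122 121 120 185 143 119 121]
 [181 180 178 180 174 154 123 122 121 121 147 185 120 122]
 [181 179 178 181 192 142 121 123 122 123 142 194 121 123]
 [179 180 179 179 176 180 120 123 121 112 169 170 122 122]
 [179 180 180 182 180 204 145 102 100 144 198 125 120 122]
 [180 178 180 180 179 178 188 200 198 193 169 145 146 136]
 [180 180 179 180 181 182 181 179 180 180 180 180 180 181]
 [174 181 180 179 181 181 180 180 180 180 180 182 180 181]]
```

Emit:
drive_tool:
  increments:
    - {"x": 0, "y": 0, "z": 10, "yaw": 0}
    - {"x": 0, "y": 0, "z": 30, "yaw": 0}
    - {"x": 0, "y": 0, "z": 40, "yaw": 0}
    - {"x": 0, "y": 0, "z": 30, "yaw": 0}
    - {"x": 0, "y": 0, "z": 0, "yaw": 0}

```text
time_s: 10.45
tcp_pos: [0.6285, 0.0021, 0.1222]
orientation: [3.033, 0.812, 0.012]
force: [0.7, -0.6, -4.5]
width: 0.0543
```

```bash
cat >> h.py <<'E'
def ring(f,c0,z,ri,ro):
    """centre (mm) of a bright ring with dark hole by contrast fit"""
    g=cv2.cvtColor(f['image'].astype(np.uint8),cv2.COLOR_RGB2GRAY).astype(np.float32)
    a=np.linspace(0,2*np.pi,72,endpoint=False); u=np.c_[np.cos(a),np.sin(a)]
    def sc(c):
        s=[]
        for r in(ri+.8,(ri+ro)/2,ro-.8,ri-2,ri-3.5,ri-5):
            p=proj(f,np.c_[(c+r*u),np.full(72,z)]/1000.).astype(np.float32)
            s.append(cv2.remap(g,p[:,0][None],p[:,1][None],cv2.INTER_LINEAR).mean())
        return sum(s[:3])-sum(s[3:])
    G=[(sc(np.array(c0)+[i,j]),c0[0]+i,c0[1]+j) for i in np.arange(-6,6.1,.5) for j in np.arange(-6,6.1,.5)]
    return max(G)
E
python3 - <<'E'
from h import *
print(ring(load('t3'),(452.5,-116),55,19,24), ring(load('top0'),(479.7,339.7),45,19,24))
f=grab('wrist'); store(f,'w5'); save(f,'w5.png')
o=bot.get_obs(); print(o['time_s'],o['tcp_pos'],o['force'],o['width'])
t=grab('top'); store(t,'t5'); print(ring(t,(452.5,-116),55,19,24))
E
```

```text
(np.float32(183.40573), np.float64(452.5), np.float64(-115.5)) (np.float32(235.71198), np.float64(479.7), np.float64(340.2))
10.5 [0.62669399 0.00264118 0.11948815] [-0.05331185 -0.12543172 -4.97605089] 0.05417044536297812
(np.float32(185.06796), np.float64(452.5), np.float64(-115.5))
```

View pics/w5.png

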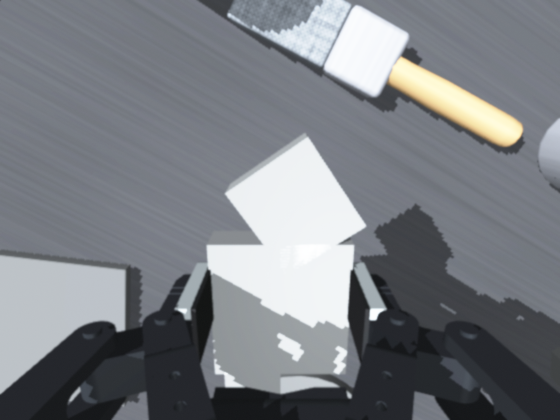

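Run:
```python
from h import *
f=load('w5')
P=unproj(f,[(207.5,244),(353.5,244)],.1259)*1000; print(P, np.linalg.norm(P[0]-P[1]),np.degrees(np.arctan2(*(P[0]-P[1])[[1,0]])))
u=np.array([np.cos(np.pi/6),.5]); v=np.array([-.5,np.cos(np.pi/6)])
print('balance',P[:2,:2].mean(0)-21*u-.5*v)
```

```text
[[632.54575586  35.95774131 125.9       ]
 [660.8689514  -13.26306543 125.9       ]] 56.788125706805296 119.91747223644417
balance [6.28770820e+02 4.14325234e-01]
```

Emit:
drive_tool:
  increments:
    - {"x": -25, "y": -17, "z": 0, "yaw": 0}
    - {"x": -35, "y": -23.7, "z": 0, "yaw": 0}
    - {"x": -35, "y": -23.7, "z": 0, "yaw": 0}
    - {"x": -35, "y": -23.7, "z": 0, "yaw": 0}
    - {"x": -30, "y": -20, "z": 0, "yaw": 0}

```text
time_s: 11.05
tcp_pos: [0.4618, -0.1061, 0.116]
orientation: [-3.033, -0.812, 0.008]
force: [-0.5, 0.7, -3.8]
width: 0.0542
```

Emit:
drive_tool:
  increments:
    - {"x": -14, "y": -9.9, "z": 0, "yaw": 0}
    - {"x": 0, "y": 0, "z": -20, "yaw": 0}
    - {"x": 0, "y": 0, "z": 0, "yaw": 0}
    - {"x": 0, "y": 0, "z": 0, "yaw": 0}
    - {"x": 0, "y": 0, "z": 0, "yaw": 0}

```text
time_s: 11.55
tcp_pos: [0.4526, -0.115, 0.0982]
orientation: [3.034, 0.815, -0.0]
force: [0.2, 0.3, -4.3]
width: 0.0544
```

Emit:
drive_tool:
  increments:
    - {"x": 0, "y": 0, "z": 0, "yaw": 0}
    - {"x": 0, "y": 0, "z": 0, "yaw": 0}
    - {"x": 0, "y": 0, "z": 0, "yaw": 0}
    - {"x": 0, "y": 0, "z": 0, "yaw": 0}
    - {"x": 0, "y": 0, "z": 0, "yaw": 0}

```text
time_s: 12.05
tcp_pos: [0.452, -0.1153, 0.0982]
orientation: [3.034, 0.813, 0.0]
force: [-0.5, 0.4, -4.1]
width: 0.0541
```

Run:
```python
from h import *
o=bot.get_obs(); print(o['time_s'],o['tcp_pos'],o['orientation'],o['force'],o['width'])
f=grab('wrist'); store(f,'w6')
g=cv2.cvtColor(f['image'].astype(np.uint8),cv2.COLOR_RGB2GRAY).astype(float)
for name,(c,r0,r1) in {'top edge at cols':((215,225,235,330,340,348),225,260)}.items():
    for x in c:
        s=cv2.GaussianBlur(g,(1,3),0)[r0:r1,x]; print(x,r0+np.argmax(np.abs(np.gradient(s))),s[::3].round())
for y in (252,256,260):
    s=g[y,190:225]; print(y,190+np.argmax(np.gradient(s)),s[::3]); s=g[y,335:375]; print(y,335+np.argmin(np.gradient(s)),s[::3])
```

```text
12.05 [ 0.4519553  -0.11527211  0.09823146] [3.03440064e+00 8.13367174e-01 3.76754204e-04] [-0.50356689  0.38753771 -4.0551558 ] 0.054138471027864024
215 244 [197. 196. 159. 137. 137. 137. 148. 230. 238. 238. 238. 238.]
225 244 [198. 197. 159. 138. 138. 138. 149. 232. 239. 239. 239. 239.]
235 244 [199. 198. 159. 138. 137. 138. 149. 232. 239. 239. 239. 239.]
330 245 [242. 242. 242. 242. 243. 242. 243. 252. 247. 243. 243. 242.]
340 245 [242. 242. 242. 242. 243. 238. 165. 234. 243. 243. 242. 243.]
348 237 [242. 242. 242. 242. 183.  86. 139. 235. 243. 243. 243. 243.]
252 192 [122. 176. 196. 195. 195. 198. 236. 238. 238. 238. 238. 239.]
252 353 [242. 242. 243. 243. 242. 243. 213. 124. 124. 125. 124. 124.  82.  65.]
256 195 [122. 125. 180. 195. 195. 196. 235. 238. 238. 238. 238. 238.]
256 353 [243. 243. 243. 243. 243. 243. 197. 124. 125. 125. 124. 105.  68.  67.]
260 198 [119. 121. 124. 180. 192. 193. 233. 238. 238. 238. 238. 239.]
260 353 [243. 243. 243. 243. 243. 243. 181. 124. 124. 125. 110.  68.  68.  68.]
```

Run:
```python
from h import *
f=load('w6')
P=unproj(f,[(207,244.5),(353.5,244.5)],.0982-.0086+.015)*1000; print(np.linalg.norm(P[0]-P[1]))
u=np.array([np.cos(np.pi/6),.5]); v=np.array([-.5,np.cos(np.pi/6)])
b=P[:2,:2].mean(0)-21*u-.5*v; print('balance',b)
# tool-frame calibration check with the held collar in w2: top ring vs plate
print(ring(load('w2'),(454,-115.5),133.5,19,24), unproj(f,[(280,125)],.01))
```

```text
55.79950553855321
balance [ 453.00467999 -116.32128959]
(np.float32(193.85614), np.float64(453.5), np.float64(-115.5)) [[ 0.50253398 -0.08693857  0.01      ]]
```

Emit:
drive_tool:
  increments:
    - {"x": -0.2, "y": 0.5, "z": -20, "yaw": 0}
    - {"x": 0, "y": 0, "z": -10, "yaw": 0}
    - {"x": 0, "y": 0, "z": -2, "yaw": 0}
    - {"x": 0, "y": 0, "z": 0, "yaw": 0}
    - {"x": 0, "y": 0, "z": 0, "yaw": 0}

```text
time_s: 12.6
tcp_pos: [0.4521, -0.115, 0.0665]
orientation: [3.034, 0.813, 0.001]
force: [0.5, -0.5, -3.4]
width: 0.0544
```

Emit:
drive_tool:
  increments:
    - {"x": 0, "y": 0, "z": -0.8, "yaw": 0}
    - {"x": 0, "y": 0, "z": 0, "yaw": 0}
    - {"x": 0, "y": 0, "z": -0.8, "yaw": 0}
    - {"x": 0, "y": 0, "z": 0, "yaw": 0}
    - {"x": 0, "y": 0, "z": 0, "yaw": 0}

```text
time_s: 13.1
tcp_pos: [0.4517, -0.1148, 0.0646]
orientation: [3.034, 0.813, 0.0]
force: [-0.8, -0.3, -5.0]
width: 0.0545
```

Emit:
drive_tool:
  increments:
    - {"x": 0, "y": 0, "z": -0.6, "yaw": 0}
    - {"x": 0, "y": 0, "z": 0, "yaw": 0}
    - {"x": 0, "y": 0, "z": 0, "yaw": 0}

```text
time_s: 13.4
tcp_pos: [0.4517, -0.1148, 0.0639]
orientation: [3.034, 0.813, -0.0]
force: [-0.4, 0.0, -4.2]
width: 0.0544
```

Emit:
drive_tool:
  increments:
    - {"x": 0, "y": 0, "z": -0.6, "yaw": 0}
    - {"x": 0, "y": 0, "z": 0, "yaw": 0}
    - {"x": 0, "y": 0, "z": 0, "yaw": 0}

```text
time_s: 13.7
tcp_pos: [0.4518, -0.1148, 0.0636]
orientation: [-3.034, -0.813, -0.0]
force: [-1.9, 0.3, 1.1]
width: 0.054
```

Emit:
drive_tool:
  increments:
    - {"x": 0, "y": 0, "z": 0, "yaw": 0}
    - {"x": 0, "y": 0, "z": 0, "yaw": 0}
    - {"x": 0, "y": 0, "z": 0, "yaw": 0}
    - {"x": 0, "y": 0, "z": 0, "yaw": 0}
    - {"x": 0, "y": 0, "z": 15, "yaw": 0}
  gripper: 1

```text
time_s: 14.2
tcp_pos: [0.4506, -0.1145, 0.0774]
orientation: [-3.034, -0.813, 0.005]
force: [0.5, -0.1, 0.1]
width: 0.0858
```

Emit:
drive_tool:
  increments:
    - {"x": 0, "y": 0, "z": 35, "yaw": 0}
    - {"x": 0, "y": 0, "z": 35, "yaw": 0}
    - {"x": 20, "y": -19, "z": 0, "yaw": 0.131}
    - {"x": 20, "y": -19, "z": 0, "yaw": 0.131}
    - {"x": 20, "y": -19, "z": 0, "yaw": 0.131}

```text
time_s: 14.7
tcp_pos: [0.5127, -0.1719, 0.1488]
orientation: [2.812, 1.399, 0.002]
force: [0.1, 0.6, 1.3]
width: 0.0857
```

Emit:
drive_tool:
  increments:
    - {"x": 20, "y": -19, "z": 0, "yaw": 0.131}
    - {"x": 20, "y": -19, "z": 0, "yaw": 0.131}
    - {"x": 20, "y": -19, "z": 0, "yaw": 0.131}
    - {"x": 20, "y": -19, "z": 0, "yaw": 0.131}
    - {"x": 20, "y": -19, "z": 0, "yaw": 0.131}

```text
time_s: 15.2
tcp_pos: [0.6124, -0.2675, 0.148]
orientation: [-2.214, -2.228, -0.0]
force: [0.2, 0.1, -0.4]
width: 0.0853
```

Emit:
drive_tool:
  increments:
    - {"x": 23, "y": -22, "z": 0, "yaw": 0.131}
    - {"x": 0, "y": 0, "z": 0, "yaw": 0}
    - {"x": 0, "y": 0, "z": 0, "yaw": 0}
    - {"x": 0, "y": 0, "z": 0, "yaw": 0}
    - {"x": 0, "y": 0, "z": 0, "yaw": 0}

```text
time_s: 15.7
tcp_pos: [0.6343, -0.2876, 0.1483]
orientation: [-2.069, -2.363, -0.0]
force: [-0.4, -0.1, 0.3]
width: 0.0856
```

Run:
```python
from h import *
o=bot.get_obs(); print(o['time_s'],o['tcp_pos'],o['orientation'],o['joint_pos'].round(2),o['force'],o['width'])
a=2*(np.arctan2(o['orientation'][1],o['orientation'][0]))-np.pi/2; print('jaw deg',np.degrees(a)%180)
f=grab('wrist'); store(f,'w7'); t=grab('top'); store(t,'t7')
w=cv2.cvtColor(f['image'].astype(np.uint8),4)
a=cv2.resize(w[120:280,180:380],None,fx=2.4,fy=2.4,interpolation=2)
b=cv2.resize(cv2.cvtColor(t['image'].astype(np.uint8),4)[225:320,260:362],(312,290),interpolation=2)
im=np.zeros((max(a.shape[0],290),a.shape[1]+312,3),np.uint8); im[:a.shape[0],:a.shape[1]]=a; im[:290,a.shape[1]:]=b
cv2.imwrite('pics/m7.png',im)
p=np.radians(7.7+30+60*np.arange(6)); R=46/np.sqrt(3)
print(((proj(f,np.c_[635.5+R*np.cos(p),-289.2+R*np.sin(p),np.full(6,24.)]/1000)-[180,120])*2.4).round(1))
```

```text
15.7 [ 0.63427174 -0.28761902  0.14830377] [-2.06899875e+00 -2.36293014e+00 -4.13021027e-04] [ 0.12  0.6   0.38  1.58 -0.25  1.    0.7 ] [-0.4013505  -0.10280685  0.34485969] 0.08563800881052963
jaw deg 7.588750384782031
[[318.1 155.3]
 [242.4 112.3]
 [166.7 155.6]
 [169.  238.1]
 [242.6 277.5]
 [316.  237.8]]
```

View pics/m7.png

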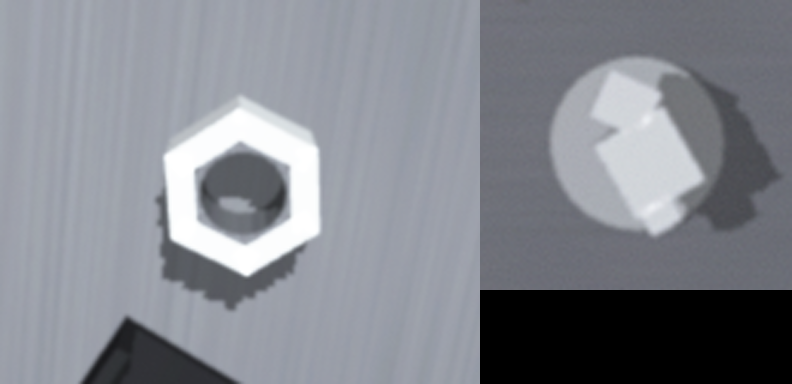

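Left, the nut's outline centres near (243.5,195) as predicted, with yaw about 2° more. The black channel below it is clear of the jaw axis. Right, the offcut rests balanced on the collar over the round plate.

Emit:
drive_tool:
  increments:
    - {"x": 1, "y": -1.7, "z": -40, "yaw": 0.04}
    - {"x": 0, "y": 0, "z": -40, "yaw": 0}
    - {"x": 0, "y": 0, "z": -35, "yaw": 0}
    - {"x": 0, "y": 0, "z": -21, "yaw": 0}
    - {"x": 0, "y": 0, "z": 0, "yaw": 0}

```text
time_s: 16.3
tcp_pos: [0.6332, -0.2886, 0.0088]
orientation: [-2.017, -2.399, 0.003]
force: [-1.0, -0.3, 0.1]
width: 0.0851
```

Emit:
drive_tool:
  increments:
    - {"x": 0, "y": 0, "z": 0, "yaw": 0}
    - {"x": 0, "y": 0, "z": 0, "yaw": 0}
    - {"x": 0, "y": 0, "z": 0, "yaw": 0}

```text
time_s: 16.6
tcp_pos: [0.6369, -0.291, 0.0144]
orientation: [2.02, 2.402, 0.002]
force: [-0.7, 0.2, -0.2]
width: 0.0857
```

Run:
```python
from h import *
# offcut pose on the stand in the top view (middle part corners read off m7, right tile, scale 290/95, 312/102)
f=load('t7'); s=np.array([312/102,290/95])
q=(np.array([(596-480,148),(664-480,107),(704-480,183),(636-480,208)])+.5)/s-.5+[260,225]
P=unproj(f,q,.070)[:,:2]*1000; e=np.roll(P,-1,0)-P
print(P.mean(0),np.linalg.norm(e,axis=1),np.degrees(np.arctan2(e[:,1],e[:,0])))
u=np.array([np.cos(np.pi/6),.5]); v=np.array([-.5,np.cos(np.pi/6)]); print('bal',P.mean(0)+9*u-.5*v)
```

```text
[ 444.81229522 -120.13970506] [56.17635346 60.45735809 51.16808585 50.70280478] [ -59.03769915 -152.38586646  110.02482395   33.68312517]
bal [ 452.85652385 -116.07271776]
```

Emit:
drive_tool:
  increments:
    - {"x": 0, "y": 0, "z": 0, "yaw": 0}
    - {"x": 0, "y": 0, "z": 0, "yaw": 0}
    - {"x": 0, "y": 0, "z": 0, "yaw": 0}

```text
time_s: 16.9
tcp_pos: [0.6359, -0.2905, 0.0127]
orientation: [2.022, 2.404, 0.001]
force: [0.3, -0.3, -0.6]
width: 0.0852
```

Emit:
drive_tool:
  increments:
    - {"x": -0.5, "y": 1.2, "z": -1, "yaw": 0}
    - {"x": 0, "y": 0, "z": 0, "yaw": 0}
    - {"x": 0, "y": 0, "z": 0, "yaw": 0}

```text
time_s: 17.2
tcp_pos: [0.6351, -0.2891, 0.0112]
orientation: [-2.022, -2.404, -0.0]
force: [1.1, -0.4, 0.1]
width: 0.0852
```

Emit:
drive_tool:
  increments:
    - {"x": 0, "y": 0, "z": 0, "yaw": 0}
    - {"x": 0, "y": 0, "z": 0, "yaw": 0}
    - {"x": 0, "y": 0, "z": 0, "yaw": 0}
    - {"x": 0, "y": 0, "z": 0, "yaw": 0}
    - {"x": 0, "y": 0, "z": 0, "yaw": 0}
  gripper: 0

```text
time_s: 17.7
tcp_pos: [0.6355, -0.2895, 0.0116]
orientation: [2.022, 2.403, 0.0]
force: [0.6, 0.3, 2.4]
width: 0.0449
```

Emit:
drive_tool:
  increments:
    - {"x": 0, "y": 0, "z": 0, "yaw": 0}
    - {"x": 0, "y": 0, "z": 0, "yaw": 0}
    - {"x": 0, "y": 0, "z": 0, "yaw": 0}

```text
time_s: 18.0
tcp_pos: [0.6355, -0.2895, 0.0117]
orientation: [2.022, 2.403, 0.0]
force: [0.7, -0.2, 3.5]
width: 0.0451
```

Emit:
drive_tool:
  increments:
    - {"x": 0, "y": 0, "z": 10, "yaw": 0}
    - {"x": 0, "y": 0, "z": 30, "yaw": 0}
    - {"x": 0, "y": 0, "z": 40, "yaw": 0}
    - {"x": 0, "y": 0, "z": 40, "yaw": 0}
    - {"x": 0, "y": 0, "z": 0, "yaw": 0}

```text
time_s: 18.5
tcp_pos: [0.6382, -0.2912, 0.138]
orientation: [2.016, 2.396, 0.005]
force: [0.2, -0.6, -2.0]
width: 0.0449
```

Emit:
drive_tool:
  increments:
    - {"x": -15, "y": 14, "z": 0, "yaw": 0}
    - {"x": -25, "y": 24, "z": 0, "yaw": 0}
    - {"x": -25, "y": 24, "z": 0, "yaw": 0}
    - {"x": -25, "y": 24, "z": 0, "yaw": 0}
    - {"x": -25, "y": 24, "z": 0, "yaw": 0}

```text
time_s: 19.0
tcp_pos: [0.5181, -0.1778, 0.1304]
orientation: [-2.021, -2.402, 0.001]
force: [-0.5, -0.2, -2.3]
width: 0.0446
```

Emit:
drive_tool:
  increments:
    - {"x": -25, "y": 24, "z": 0, "yaw": 0}
    - {"x": -25, "y": 24, "z": 0, "yaw": 0}
    - {"x": -18, "y": 16, "z": -10, "yaw": 0}
    - {"x": 0, "y": 0, "z": -10, "yaw": 0}
    - {"x": 0, "y": 0, "z": 0, "yaw": 0}

```text
time_s: 19.5
tcp_pos: [0.4507, -0.1147, 0.1101]
orientation: [-2.02, -2.403, 0.003]
force: [0.1, -0.4, -1.9]
width: 0.0447
```

Emit:
drive_tool:
  increments:
    - {"x": 0, "y": 0, "z": 0, "yaw": 0}
    - {"x": 0, "y": 0, "z": 0, "yaw": 0}
    - {"x": 0, "y": 0, "z": 0, "yaw": 0}
    - {"x": 0, "y": 0, "z": 0, "yaw": 0}
    - {"x": 0, "y": 0, "z": 0, "yaw": 0}

```text
time_s: 20.0
tcp_pos: [0.4524, -0.1155, 0.1114]
orientation: [2.023, 2.403, 0.0]
force: [0.5, -0.1, -1.0]
width: 0.0443
```

Run:
```python
from h import *
o=bot.get_obs(); print(o['time_s'],o['tcp_pos'],o['orientation'],o['force'],o['width'])
f=grab('wrist'); store(f,'w8'); save(f,'w8.png')
z=o['tcp_pos'][2]*1000-11.7+24
print(ring(f,tuple(o['tcp_pos'][:2]*1000),z,13.5,22))
print(proj(f,[[.4525,-.1155,.070]]))
```

```text
20.0 [ 0.45240462 -0.11548411  0.11142369] [2.02264646e+00 2.40349798e+00 2.69081965e-04] [ 0.53163802 -0.10479659 -1.04594537] 0.04431888030559777
(np.float32(327.44855), np.float64(452.4046160506658), np.float64(-115.98410593492675))
[[279.59527487 244.45975079]]
```

View pics/w8.png

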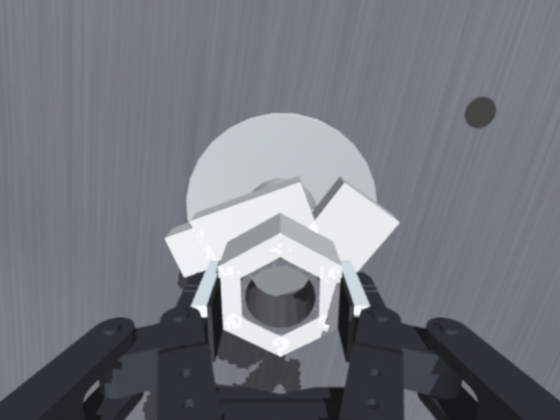

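The nut is held square, its axis at (452.4,-116.0) over the collar at (452.5,-115.5). Lowering.

Emit:
drive_tool:
  increments:
    - {"x": 0, "y": 0, "z": -18, "yaw": 0}
    - {"x": 0, "y": 0, "z": -7, "yaw": 0}
    - {"x": 0, "y": 0, "z": -2.5, "yaw": 0}
    - {"x": 0, "y": 0, "z": 0, "yaw": 0}
    - {"x": 0, "y": 0, "z": 0, "yaw": 0}

```text
time_s: 20.55
tcp_pos: [0.4525, -0.1154, 0.0842]
orientation: [2.022, 2.404, 0.001]
force: [0.2, -0.0, -2.3]
width: 0.0448
```

Emit:
drive_tool:
  increments:
    - {"x": 0, "y": 0, "z": -0.8, "yaw": 0}
    - {"x": 0, "y": 0, "z": 0, "yaw": 0}
    - {"x": 0, "y": 0, "z": 0, "yaw": 0}

```text
time_s: 20.85
tcp_pos: [0.4523, -0.1153, 0.0832]
orientation: [2.022, 2.404, 0.001]
force: [0.4, 0.3, -0.9]
width: 0.0449
```

Emit:
drive_tool:
  increments:
    - {"x": 0, "y": 0, "z": -0.6, "yaw": 0}
    - {"x": 0, "y": 0, "z": 0, "yaw": 0}
    - {"x": 0, "y": 0, "z": 0, "yaw": 0}

```text
time_s: 21.15
tcp_pos: [0.4522, -0.1152, 0.0824]
orientation: [-2.022, -2.404, -0.0]
force: [0.3, -0.3, -2.2]
width: 0.0447
```

Emit:
drive_tool:
  increments:
    - {"x": 0, "y": 0, "z": -0.6, "yaw": 0}
    - {"x": 0, "y": 0, "z": 0, "yaw": 0}
    - {"x": 0, "y": 0, "z": 0, "yaw": 0}

```text
time_s: 21.45
tcp_pos: [0.4522, -0.1153, 0.0818]
orientation: [2.022, 2.404, 0.0]
force: [0.3, -0.7, -1.7]
width: 0.0445
```

Emit:
drive_tool:
  increments:
    - {"x": 0, "y": 0, "z": -0.5, "yaw": 0}
    - {"x": 0, "y": 0, "z": 0, "yaw": 0}
    - {"x": 0, "y": 0, "z": 0, "yaw": 0}

```text
time_s: 21.75
tcp_pos: [0.4523, -0.1153, 0.0815]
orientation: [2.022, 2.404, 0.0]
force: [-0.5, -0.3, 1.8]
width: 0.0448
```

Emit:
drive_tool:
  increments:
    - {"x": 0, "y": 0, "z": -0.4, "yaw": 0}
    - {"x": 0, "y": 0, "z": 0, "yaw": 0}
    - {"x": 0, "y": 0, "z": 0, "yaw": 0}

```text
time_s: 22.05
tcp_pos: [0.4523, -0.1153, 0.0815]
orientation: [-2.022, -2.404, -0.001]
force: [-2.5, 1.3, 7.2]
width: 0.0446
```

Emit:
drive_tool:
  increments:
    - {"x": 0, "y": 0, "z": 0.5, "yaw": 0}
    - {"x": 0, "y": 0, "z": 0, "yaw": 0}
    - {"x": 0, "y": 0, "z": 0, "yaw": 0}
    - {"x": 0, "y": 0, "z": 0, "yaw": 0}
    - {"x": 0, "y": 0, "z": 10, "yaw": 0}
  gripper: 1

```text
time_s: 22.55
tcp_pos: [0.4513, -0.1151, 0.0908]
orientation: [-2.021, -2.402, 0.003]
force: [-0.2, 0.2, -0.4]
width: 0.0856
```

Emit:
drive_tool:
  increments:
    - {"x": 0, "y": 0, "z": 30, "yaw": 0}
    - {"x": 0, "y": 0, "z": 30, "yaw": 0}
    - {"x": 1, "y": -27, "z": 0, "yaw": -0.14}
    - {"x": 1, "y": -27, "z": 0, "yaw": -0.14}
    - {"x": 1, "y": -27, "z": 0, "yaw": -0.14}

```text
time_s: 23.05
tcp_pos: [0.4556, -0.1971, 0.1526]
orientation: [2.483, 1.923, 0.002]
force: [0.5, -0.5, -0.0]
width: 0.0855
```

Emit:
drive_tool:
  increments:
    - {"x": 1, "y": -27, "z": 0, "yaw": -0.14}
    - {"x": 1, "y": -27, "z": 0, "yaw": -0.14}
    - {"x": 1, "y": -27, "z": 0, "yaw": -0.14}
    - {"x": 1, "y": -27, "z": 0, "yaw": -0.14}
    - {"x": 1, "y": -27, "z": 0, "yaw": -0.14}

```text
time_s: 23.55
tcp_pos: [0.4603, -0.3323, 0.1522]
orientation: [2.993, 0.954, 0.001]
force: [1.1, -0.5, -0.4]
width: 0.0857
```

Emit:
drive_tool:
  increments:
    - {"x": 1.5, "y": -26, "z": 0, "yaw": -0.14}
    - {"x": 0, "y": 0, "z": 0, "yaw": 0}
    - {"x": 0, "y": 0, "z": 0, "yaw": 0}
    - {"x": 0, "y": 0, "z": 0, "yaw": 0}
    - {"x": 0, "y": 0, "z": 0, "yaw": 0}

```text
time_s: 24.05
tcp_pos: [0.462, -0.3559, 0.1515]
orientation: [-3.049, -0.754, -0.001]
force: [-0.3, -0.3, 0.5]
width: 0.0854
```

Run:
```python
from h import *
o=bot.get_obs(); print(o['time_s'],o['tcp_pos'],o['orientation'],o['joint_pos'].round(2),o['force'],o['width'])
print('jaw deg',np.degrees(2*(np.arctan2(o['orientation'][1],o['orientation'][0]))-np.pi/2)%180)
f=grab('wrist'); store(f,'w9'); t=grab('top'); store(t,'t9')
w=cv2.cvtColor(f['image'].astype(np.uint8),4)
a=cv2.resize(w[110:280,170:390],None,fx=2.2,fy=2.2,interpolation=2)
b=cv2.resize(cv2.cvtColor(t['image'].astype(np.uint8),4)[225:320,260:362],(312,290),interpolation=2)
im=np.zeros((max(a.shape[0],290),a.shape[1]+312,3),np.uint8); im[:a.shape[0],:a.shape[1]]=a; im[:290,a.shape[1]:]=b
cv2.imwrite('pics/m9.png',im)
h=np.radians(27.6);c,s=np.cos(h),np.sin(h)
L=np.array([[45,28],[-45,28],[-45,-28],[45,-28]])@np.array([[c,s],[-s,c]])+[462,-357.6]
print(((proj(f,np.c_[L,np.full(4,25.)]/1000)-[170,110])*2.2).round(1)); print('nut',ring(t,(452.5,-115.5),94,13.5,22))
```

```text
24.05 [ 0.46203713 -0.35593281  0.15150074] [-3.04867321e+00 -7.54235491e-01 -9.45033549e-04] [ 0.06  0.49  0.71  1.88 -0.39  0.92 -0.13] [-0.33646203 -0.3078549   0.49054275] 0.08544091857011364
jaw deg 117.7916817581152
[[158.1  66.4]
 [165.2 321.5]
 [322.6 322.1]
 [331.9  67. ]]
nut (np.float32(170.86383), np.float64(450.5), np.float64(-115.0))
```

View pics/m9.png

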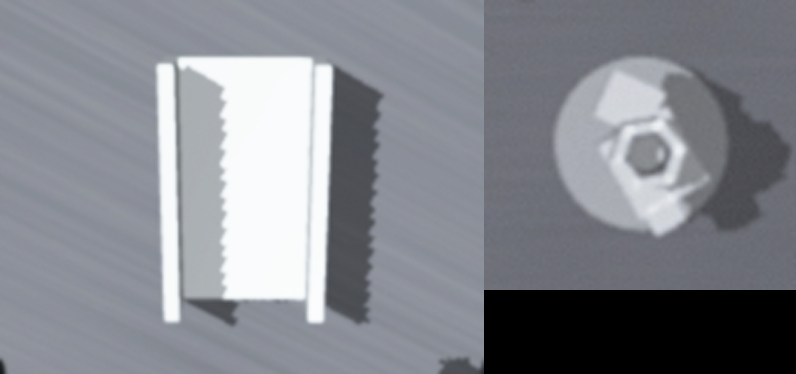

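The channel's corners at (157,64), (165,321), (324,321) and (332,64) match prediction within 2 px at 2.2x. Right, the nut sits flat on the offcut. Grasping the channel.

Emit:
drive_tool:
  increments:
    - {"x": 0.4, "y": -1.5, "z": -40, "yaw": 0}
    - {"x": 0, "y": 0, "z": -40, "yaw": 0}
    - {"x": 0, "y": 0, "z": -35, "yaw": 0}
    - {"x": 0, "y": 0, "z": -20, "yaw": 0}
    - {"x": 0, "y": 0, "z": -4.5, "yaw": 0}

```text
time_s: 24.65
tcp_pos: [0.4609, -0.3571, 0.0096]
orientation: [-3.047, -0.751, 0.005]
force: [-0.1, 0.3, 0.1]
width: 0.0853
```

Emit:
drive_tool:
  increments:
    - {"x": 0, "y": 0, "z": 0, "yaw": 0}
    - {"x": 0, "y": 0, "z": 0, "yaw": 0}
    - {"x": 0, "y": 0, "z": 0, "yaw": 0}
    - {"x": 0, "y": 0, "z": 0, "yaw": 0}
    - {"x": 0, "y": 0, "z": 0, "yaw": 0}

```text
time_s: 25.15
tcp_pos: [0.4626, -0.3589, 0.0127]
orientation: [3.05, 0.751, 0.002]
force: [-0.3, 0.1, -0.2]
width: 0.0853
```

Run:
```python
from h import *
o=bot.get_obs(); print(o['time_s'],o['tcp_pos'],o['force'])
t=load('t9'); print('nut',unproj(t,[(313.4,275.0)],.094)*1000)
# square plate centre: subpixel edges in top view, top face z=10
g=cv2.GaussianBlur(cv2.cvtColor(load('top0')['image'].astype(np.uint8),6),(3,3),0).astype(np.float32)
f=load('top0'); h=np.radians(22.3); u=np.array([np.cos(h),np.sin(h)]); v=np.array([-u[1],u[0]]); c=np.array([444.,111.])
for d,e in((u,v),(-u,v),(v,u),(-v,u)):
    r=np.arange(55,75,.25); K=[]
    for k in np.arange(-50,51,10):
        p=proj(f,np.c_[c+k*e+r[:,None]*d,np.full(len(r),10.)]/1000).astype(np.float32)
        s=cv2.remap(g,p[:,0][None],p[:,1][None],1)[0]; K.append(r[np.argmax(np.abs(np.gradient(s)))])
    q=np.polyfit(np.arange(-50,51,10),K,1); print(np.median(K),np.degrees(np.arctan(q[0])).round(2),np.round(K,1), s[::12])
```

```text
25.15 [ 0.46255042 -0.3589423   0.01269241] [-0.32184126  0.10252597 -0.21898539]
nut [[ 452.33886332 -113.99004476   94.        ]]
65.5 0.03 [65.  65.8 67.5 65.  65.5 65.5 64.8 65.8 66.2 66.  65.5] [172.      172.57422 171.35156 156.1914  131.125   116.93359 114.0625 ]
64.25 -0.18 [64.  65.  64.8 64.5 63.5 63.8 65.8 64.5 63.8 64.  64.2] [171.      170.9209  163.6875  137.20508 108.31836 105.625   109.65918]
66.0 -0.09 [66.5 65.8 67.  65.  66.5 64.5 66.  66.8 65.  65.8 66.8] [172.      172.4082  172.84766 164.9375  141.2334  120.72266 115.31641]
64.25 0.01 [64.2 64.8 64.2 64.8 64.2 63.5 64.2 63.2 64.5 64.8 64.8] [172.09375 172.0664  160.66016 128.39648  94.67969  83.49219  95.89844]
```

Emit:
drive_tool:
  increments:
    - {"x": -0.2, "y": 1.3, "z": -1.5, "yaw": 0}
    - {"x": 0, "y": 0, "z": 0, "yaw": 0}
    - {"x": 0, "y": 0, "z": 0, "yaw": 0}

```text
time_s: 25.45
tcp_pos: [0.4619, -0.3573, 0.0104]
orientation: [-3.05, -0.751, 0.0]
force: [-0.3, 0.5, -0.5]
width: 0.0854
```

Emit:
drive_tool:
  increments:
    - {"x": 0, "y": 0, "z": 0, "yaw": 0}
    - {"x": 0, "y": 0, "z": 0, "yaw": 0}
    - {"x": 0, "y": 0, "z": 0, "yaw": 0}
    - {"x": 0, "y": 0, "z": 0, "yaw": 0}
    - {"x": 0, "y": 0, "z": 0, "yaw": 0}
  gripper: 0

```text
time_s: 25.95
tcp_pos: [0.462, -0.3576, 0.0108]
orientation: [3.05, 0.751, 0.0]
force: [-0.8, -0.3, 4.5]
width: 0.0551
```

Emit:
drive_tool:
  increments:
    - {"x": 0, "y": 0, "z": 0, "yaw": 0}
    - {"x": 0, "y": 0, "z": 0, "yaw": 0}
    - {"x": 0, "y": 0, "z": 0, "yaw": 0}

```text
time_s: 26.25
tcp_pos: [0.462, -0.3576, 0.0108]
orientation: [3.05, 0.751, 0.001]
force: [-1.6, 0.3, 5.6]
width: 0.0545
```

Emit:
drive_tool:
  increments:
    - {"x": 0, "y": 0, "z": 10, "yaw": 0}
    - {"x": 0, "y": 0, "z": 30, "yaw": 0}
    - {"x": 0, "y": 0, "z": 40, "yaw": 0}
    - {"x": 0, "y": 0, "z": 45, "yaw": 0}
    - {"x": 0, "y": 0, "z": 45, "yaw": 0}

```text
time_s: 26.75
tcp_pos: [0.461, -0.3567, 0.1813]
orientation: [-3.049, -0.75, 0.003]
force: [0.2, 0.6, -3.2]
width: 0.0548
```

Emit:
drive_tool:
  increments:
    - {"x": -1, "y": 25, "z": 0, "yaw": 0}
    - {"x": -1.7, "y": 44, "z": 0, "yaw": 0}
    - {"x": -1.7, "y": 44, "z": 0, "yaw": 0}
    - {"x": -1.7, "y": 44, "z": 0, "yaw": 0}
    - {"x": -1.7, "y": 44, "z": 0, "yaw": 0}

```text
time_s: 27.25
tcp_pos: [0.453, -0.1545, 0.18]
orientation: [-3.05, -0.75, 0.001]
force: [1.1, -0.2, -3.6]
width: 0.0547
```

Emit:
drive_tool:
  increments:
    - {"x": -1.7, "y": 44, "z": 0, "yaw": 0}
    - {"x": -1.7, "y": 44, "z": 0, "yaw": 0}
    - {"x": -1.7, "y": 44, "z": 0, "yaw": 0}
    - {"x": -1.7, "y": 44, "z": 0, "yaw": 0}
    - {"x": -1.7, "y": 44, "z": 0, "yaw": 0}

```text
time_s: 27.75
tcp_pos: [0.4444, 0.0651, 0.1803]
orientation: [-3.05, -0.751, 0.001]
force: [1.1, -0.3, -3.5]
width: 0.055
```

Emit:
drive_tool:
  increments:
    - {"x": -1.7, "y": 36, "z": 0, "yaw": -0.047}
    - {"x": 0, "y": 12, "z": 0, "yaw": -0.047}
    - {"x": 0, "y": 0, "z": -40, "yaw": 0}
    - {"x": 0, "y": 0, "z": -40, "yaw": 0}
    - {"x": 0, "y": 0, "z": -20, "yaw": 0}

```text
time_s: 28.25
tcp_pos: [0.4413, 0.1111, 0.0777]
orientation: [3.081, 0.608, -0.008]
force: [-0.4, -0.3, -4.1]
width: 0.0547
```

Emit:
drive_tool:
  increments:
    - {"x": 0, "y": 0, "z": 0, "yaw": 0}
    - {"x": 0, "y": 0, "z": 0, "yaw": 0}
    - {"x": 0, "y": 0, "z": 0, "yaw": 0}
    - {"x": 0, "y": 0, "z": 0, "yaw": 0}
    - {"x": 0, "y": 0, "z": 0, "yaw": 0}

```text
time_s: 28.75
tcp_pos: [0.4445, 0.1118, 0.0814]
orientation: [-3.082, -0.607, -0.003]
force: [-1.0, 1.1, -4.0]
width: 0.0546
```

Run:
```python
from h import *
o=bot.get_obs(); print(o['time_s'],o['tcp_pos'],o['joint_pos'].round(2),o['force'],o['width'])
print('jaw deg',np.degrees(2*(np.arctan2(o['orientation'][1],o['orientation'][0]))-np.pi/2)%180)
f=grab('wrist'); store(f,'w10'); save(f,'w10.png',s=1.4)
h=np.radians(22.25);c,s=np.cos(h),np.sin(h)
L=np.array([[65,65],[-65,65],[-65,-65],[65,-65]])@np.array([[c,s],[-s,c]])+[444.2,112.]
print(proj(f,np.c_[L,np.full(4,10.)]/1000).round(1)*1.4)
```

```text
28.75 [0.44454542 0.11183804 0.0814056 ] [-0.81  0.38  0.58  2.21 -0.35  0.64 -1.16] [-0.96805963  1.11926472 -3.97034799] 0.0545962093373453
jaw deg 112.28307100781615
[[223.72 161.56]
 [250.88 447.44]
 [528.64 447.72]
 [555.24 161.7 ]]
```

View pics/w10.png

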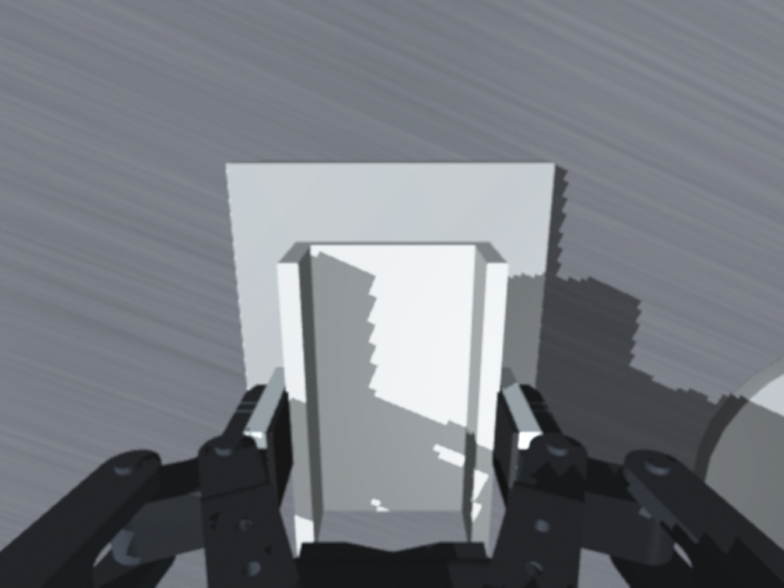

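Run:
```python
from h import *
f=load('w10'); h=np.radians(22.28); u=np.array([np.cos(h),np.sin(h)]); v=np.array([-u[1],u[0]])
P=unproj(f,np.array([(278,263),(507.5,263)])/1.4,.0814-.0108+.025)[:,:2]*1000
print(np.linalg.norm(P[1]-P[0]),np.degrees(np.arctan2(*(P[0]-P[1])[::-1])),'chan',P.mean(0)-45*u)
Q=unproj(f,np.array([(226.5,163),(555,163)])/1.4,.010)[:,:2]*1000
print(np.linalg.norm(Q[1]-Q[0]),np.degrees(np.arctan2(*(Q[0]-Q[1])[::-1])),'plate',Q.mean(0)-65*u)
```

```text
55.871820844508854 112.30381505159794 chan [445.5758601  111.12889709]
128.9096376081827 112.28879116667034 plate [443.91092884 111.32200805]
```

Emit:
drive_tool:
  increments:
    - {"x": -1.3, "y": 0, "z": -30, "yaw": 0}
    - {"x": 0, "y": 0, "z": -20, "yaw": 0}
    - {"x": 0, "y": 0, "z": -7, "yaw": 0}
    - {"x": 0, "y": 0, "z": 0, "yaw": 0}
    - {"x": 0, "y": 0, "z": 0, "yaw": 0}

```text
time_s: 29.3
tcp_pos: [0.4434, 0.1116, 0.0241]
orientation: [-3.082, -0.607, -0.002]
force: [-0.3, -0.6, -3.6]
width: 0.0548
```

Emit:
drive_tool:
  increments:
    - {"x": 0, "y": 0, "z": -1, "yaw": 0}
    - {"x": 0, "y": 0, "z": -1, "yaw": 0}
    - {"x": 0, "y": 0, "z": 0, "yaw": 0}
    - {"x": 0, "y": 0, "z": 0, "yaw": 0}
    - {"x": 0, "y": 0, "z": 0, "yaw": 0}

```text
time_s: 29.8
tcp_pos: [0.4427, 0.1116, 0.0216]
orientation: [-3.082, -0.607, -0.001]
force: [0.8, -1.1, -3.6]
width: 0.0546
```

Emit:
drive_tool:
  increments:
    - {"x": 0, "y": 0, "z": -0.6, "yaw": 0}
    - {"x": 0, "y": 0, "z": 0, "yaw": 0}
    - {"x": 0, "y": 0, "z": 0, "yaw": 0}

```text
time_s: 30.1
tcp_pos: [0.4426, 0.1115, 0.0208]
orientation: [3.082, 0.607, -0.0]
force: [0.3, -0.5, -3.6]
width: 0.0547
```

Emit:
drive_tool:
  increments:
    - {"x": 0, "y": 0, "z": -0.6, "yaw": 0}
    - {"x": 0, "y": 0, "z": 0, "yaw": 0}
    - {"x": 0, "y": 0, "z": 0, "yaw": 0}

```text
time_s: 30.4
tcp_pos: [0.4426, 0.1115, 0.0207]
orientation: [-3.082, -0.607, 0.0]
force: [-2.6, -0.1, 5.4]
width: 0.0549
```

Emit:
drive_tool:
  increments:
    - {"x": 0, "y": 0, "z": 0.5, "yaw": 0}
    - {"x": 0, "y": 0, "z": 0, "yaw": 0}
    - {"x": 0, "y": 0, "z": 0, "yaw": 0}
    - {"x": 0, "y": 0, "z": 0, "yaw": 0}
    - {"x": 0, "y": 0, "z": 20, "yaw": 0}
  gripper: 1

```text
time_s: 30.9
tcp_pos: [0.4412, 0.1111, 0.0395]
orientation: [3.081, 0.607, -0.007]
force: [0.5, 0.8, -0.6]
width: 0.0853
```

Emit:
drive_tool:
  increments:
    - {"x": 0, "y": 0, "z": 40, "yaw": 0}
    - {"x": 0, "y": 0, "z": 40, "yaw": 0}
    - {"x": 24, "y": 22, "z": 20, "yaw": -0.1}
    - {"x": 24, "y": 22, "z": 20, "yaw": -0.1}
    - {"x": 24, "y": 22, "z": 0, "yaw": -0.111}

```text
time_s: 31.4
tcp_pos: [0.5172, 0.179, 0.1639]
orientation: [-3.136, -0.116, -0.009]
force: [0.5, -0.6, 0.0]
width: 0.0854
```

Emit:
drive_tool:
  increments:
    - {"x": 25, "y": 23, "z": 0, "yaw": 0}
    - {"x": 25, "y": 23, "z": 0, "yaw": 0}
    - {"x": 25, "y": 23, "z": 0, "yaw": 0}
    - {"x": 25, "y": 23, "z": 0, "yaw": 0}
    - {"x": 24, "y": 21, "z": 0, "yaw": 0}

```text
time_s: 31.9
tcp_pos: [0.6393, 0.292, 0.1602]
orientation: [3.139, 0.123, -0.001]
force: [0.4, -0.5, 0.4]
width: 0.0855
```

Emit:
drive_tool:
  increments:
    - {"x": 0, "y": 0, "z": 0, "yaw": 0}
    - {"x": 0, "y": 0, "z": 0, "yaw": 0}
    - {"x": 0, "y": 0, "z": 0, "yaw": 0}
    - {"x": 0, "y": 0, "z": 0, "yaw": 0}
    - {"x": 0, "y": 0, "z": 0, "yaw": 0}

```text
time_s: 32.4
tcp_pos: [0.6382, 0.2899, 0.1611]
orientation: [-3.139, -0.121, 0.0]
force: [-0.2, 0.0, -0.3]
width: 0.0854
```

Run:
```python
from h import *
o=bot.get_obs(); print(o['time_s'],o['tcp_pos'],o['joint_pos'].round(2),o['force'],o['width'])
print('jaw deg',np.degrees(2*(np.arctan2(o['orientation'][1],o['orientation'][0]))-np.pi/2)%180)
f=grab('wrist'); store(f,'w11'); t=grab('top'); store(t,'t11')
w=cv2.cvtColor(f['image'].astype(np.uint8),4)
a=cv2.resize(w[130:310,190:370],None,fx=2.2,fy=2.2,interpolation=2)
b=cv2.resize(cv2.cvtColor(t['image'].astype(np.uint8),4)[230:320,168:258],(396,396),interpolation=2)
cv2.imwrite('pics/m11.png',np.hstack([a,b]))
h=np.radians(4.5);c,s=np.cos(h),np.sin(h)
L=np.array([[45,15],[-45,15],[-45,-15],[45,-15]])@np.array([[c,s],[-s,c]])+[638.6,290.5]
print(((proj(f,np.c_[L,np.full(4,60.)]/1000)-[190,130]+.5)*2.2-.5).round(1))
h=np.radians(22.28);c,s=np.cos(h),np.sin(h)
for l,w_,z,cc in((45,28,35,(443.5,111.5)),(65,65,10,(444,111.6))):
    L=np.array([[l,w_],[-l,w_],[-l,-w_],[l,-w_]])@np.array([[c,s],[-s,c]])+cc
    print(((proj(t,np.c_[L,np.full(4,z)]/1000)-[168,230]+.5)*4.4-.5).round(1)+[396,0])
```

```text
32.4 [0.63821143 0.28989095 0.16110632] [-0.9   0.65  0.65  1.57 -0.43  1.07 -1.63] [-0.23368928  0.04717835 -0.29898454] 0.08541653703643894
jaw deg 94.40977335799937
[[142.6  30.8]
 [148.9 308.9]
 [241.1 308.8]
 [245.5  30.6]]
[[499.7 145.2]
 [565.3 310.1]
 [667.4 268.4]
 [601.4 103.7]]
[[428.2 132.6]
 [520.4 365.2]
 [752.  270.6]
 [658.5  38.6]]
```

View pics/m11.png

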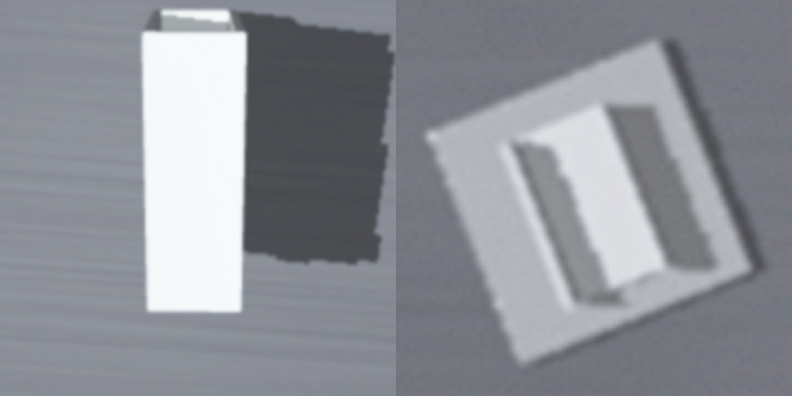

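The bar's corners match prediction within about 0.5 mm. On the right, the channel sits centred and square on the plate. Grasping the bar high up.

Emit:
drive_tool:
  increments:
    - {"x": 0, "y": 0.6, "z": -40, "yaw": 0}
    - {"x": 0, "y": 0, "z": -40, "yaw": 0}
    - {"x": 0, "y": 0, "z": -30, "yaw": 0}
    - {"x": 0, "y": 0, "z": -15, "yaw": 0}
    - {"x": 0, "y": 0, "z": 0, "yaw": 0}

```text
time_s: 33.0
tcp_pos: [0.6372, 0.2907, 0.0337]
orientation: [3.138, 0.122, -0.006]
force: [-1.6, -0.1, 0.6]
width: 0.0858
```

Emit:
drive_tool:
  increments:
    - {"x": 0, "y": 0, "z": 0, "yaw": 0}
    - {"x": 0, "y": 0, "z": 0, "yaw": 0}
    - {"x": 0, "y": 0, "z": 0, "yaw": 0}
    - {"x": 0, "y": 0, "z": 0, "yaw": 0}
    - {"x": 0, "y": 0, "z": 0, "yaw": 0}

```text
time_s: 33.5
tcp_pos: [0.6389, 0.2913, 0.0365]
orientation: [-3.139, -0.122, -0.001]
force: [-1.0, -0.7, 0.3]
width: 0.0854
```

Emit:
drive_tool:
  increments:
    - {"x": -0.6, "y": -0.6, "z": 0, "yaw": 0}
    - {"x": 0, "y": 0, "z": 0, "yaw": 0}
    - {"x": 0, "y": 0, "z": 0, "yaw": 0}
    - {"x": 0, "y": 0, "z": 0, "yaw": 0}

```text
time_s: 33.9
tcp_pos: [0.638, 0.2905, 0.0357]
orientation: [3.139, 0.122, 0.0]
force: [0.1, -0.5, 0.2]
width: 0.0853
```

Emit:
drive_tool:
  increments:
    - {"x": 0, "y": 0, "z": 0, "yaw": 0}
    - {"x": 0, "y": 0, "z": 0, "yaw": 0}
    - {"x": 0, "y": 0, "z": 0, "yaw": 0}
    - {"x": 0, "y": 0, "z": 0, "yaw": 0}
    - {"x": 0, "y": 0, "z": 0, "yaw": 0}
  gripper: 0

```text
time_s: 34.4
tcp_pos: [0.6381, 0.2908, 0.0359]
orientation: [-3.139, -0.122, -0.0]
force: [0.0, -0.4, 1.5]
width: 0.0292
```

Emit:
drive_tool:
  increments:
    - {"x": 0, "y": 0, "z": 0, "yaw": 0}
    - {"x": 0, "y": 0, "z": 0, "yaw": 0}
    - {"x": 0, "y": 0, "z": 0, "yaw": 0}
    - {"x": 0, "y": 0, "z": 0, "yaw": 0}

```text
time_s: 34.8
tcp_pos: [0.6381, 0.2908, 0.0359]
orientation: [-3.139, -0.122, -0.0]
force: [-0.2, 0.6, 2.4]
width: 0.0294
```

Emit:
drive_tool:
  increments:
    - {"x": 0, "y": 0, "z": 10, "yaw": 0}
    - {"x": 0, "y": 0, "z": 30, "yaw": 0}
    - {"x": 0, "y": 0, "z": 40, "yaw": 0}
    - {"x": 0, "y": 0, "z": 20, "yaw": 0}
    - {"x": 0, "y": 0, "z": 0, "yaw": 0}

```text
time_s: 35.3
tcp_pos: [0.64, 0.2904, 0.1394]
orientation: [-3.137, -0.121, -0.009]
force: [0.5, -0.4, -2.7]
width: 0.0291
```

Emit:
drive_tool:
  increments:
    - {"x": -15, "y": -14, "z": 0, "yaw": 0}
    - {"x": -25, "y": -23, "z": 0, "yaw": 0.1}
    - {"x": -25, "y": -23, "z": 0, "yaw": 0.1}
    - {"x": -25, "y": -23, "z": 0, "yaw": 0.112}
    - {"x": -25, "y": -23, "z": 0, "yaw": 0}

```text
time_s: 35.8
tcp_pos: [0.5204, 0.1831, 0.134]
orientation: [3.081, 0.611, -0.005]
force: [0.4, 0.6, -2.8]
width: 0.0297
```

Emit:
drive_tool:
  increments:
    - {"x": -25, "y": -23, "z": 0, "yaw": 0}
    - {"x": -25, "y": -23, "z": 0, "yaw": 0}
    - {"x": -20, "y": -18, "z": 0, "yaw": 0}
    - {"x": -9.5, "y": -9, "z": -15, "yaw": 0}
    - {"x": 0, "y": 0, "z": -15, "yaw": 0}

```text
time_s: 36.3
tcp_pos: [0.4403, 0.1096, 0.1044]
orientation: [-3.083, -0.605, 0.006]
force: [-0.5, 0.2, -3.3]
width: 0.029
```

Emit:
drive_tool:
  increments:
    - {"x": 0, "y": 0, "z": 0, "yaw": 0}
    - {"x": 0, "y": 0, "z": 0, "yaw": 0}
    - {"x": 0, "y": 0, "z": 0, "yaw": 0}
    - {"x": 0, "y": 0, "z": 0, "yaw": 0}
    - {"x": 0, "y": 0, "z": 0, "yaw": 0}

```text
time_s: 36.8
tcp_pos: [0.4439, 0.1118, 0.1061]
orientation: [-3.082, -0.609, -0.001]
force: [0.5, -0.1, -3.5]
width: 0.0292
```

Run:
```python
from h import *
o=bot.get_obs(); print(o['time_s'],o['tcp_pos'],o['joint_pos'].round(2),o['force'],o['width'])
print('jaw deg',np.degrees(2*(np.arctan2(o['orientation'][1],o['orientation'][0]))-np.pi/2)%180)
f=grab('wrist'); store(f,'w12'); save(f,'w12.png',s=1.4)
h=np.radians(22.28);c,s=np.cos(h),np.sin(h)
z=o['tcp_pos'][2]*1000-35.9+60
for l,w,z,cc in((45,28,35,(443.5,111.5)),(45,15,z,o['tcp_pos'][:2]*1000)):
    L=np.array([[l,w],[-l,w],[-l,-w],[l,-w]])@np.array([[c,s],[-s,c]])+cc
    print((proj(f,np.c_[L,np.full(4,z)]/1000)*1.4).round(1))
```

```text
36.8 [0.44387591 0.11175703 0.10607138] [-0.85  0.34  0.62  2.19 -0.31  0.69 -1.2 ] [ 0.48534318 -0.13362973 -3.50743233] 0.02919888560903609
jaw deg 112.34918874049532
[[320.9 212.9]
 [328.9 410.2]
 [451.8 410.4]
 [459.9 213.1]]
[[321.7 277. ]
 [334.7 588.1]
 [442.5 588.3]
 [454.9 277.2]]
```

View pics/w12.png

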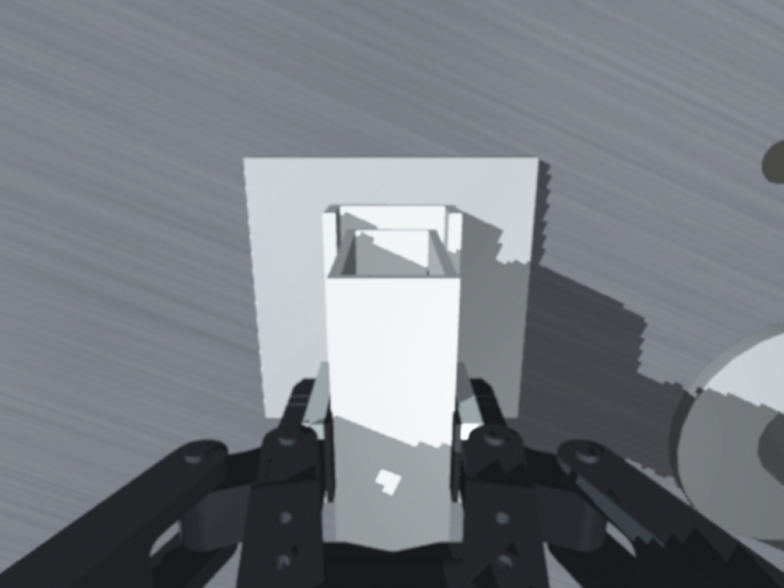

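The channel's flange corners are at (323,213) and (462,213). The bar's top edge runs from (328.5,277) to (460,277), so it lines up with the channel to about 0.5 mm. Lowering it in.

Emit:
drive_tool:
  increments:
    - {"x": -0.6, "y": 0.1, "z": -20, "yaw": 0}
    - {"x": 0, "y": 0, "z": -20, "yaw": 0}
    - {"x": 0, "y": 0, "z": -10, "yaw": 0}
    - {"x": 0, "y": 0, "z": -2, "yaw": 0}
    - {"x": 0, "y": 0, "z": 0, "yaw": 0}

```text
time_s: 37.35
tcp_pos: [0.4432, 0.1116, 0.0539]
orientation: [3.082, 0.608, 0.0]
force: [0.1, 0.5, -3.4]
width: 0.0294
```

Emit:
drive_tool:
  increments:
    - {"x": 0, "y": 0, "z": -1, "yaw": 0}
    - {"x": 0, "y": 0, "z": 0, "yaw": 0}
    - {"x": 0, "y": 0, "z": -1, "yaw": 0}
    - {"x": 0, "y": 0, "z": 0, "yaw": 0}
    - {"x": 0, "y": 0, "z": 0, "yaw": 0}

```text
time_s: 37.85
tcp_pos: [0.443, 0.1117, 0.0519]
orientation: [-3.082, -0.609, -0.0]
force: [-0.4, -1.1, -2.7]
width: 0.0289
```

Emit:
drive_tool:
  increments:
    - {"x": 0, "y": 0, "z": -0.5, "yaw": 0}
    - {"x": 0, "y": 0, "z": 0, "yaw": 0}
    - {"x": 0, "y": 0, "z": 0, "yaw": 0}

```text
time_s: 38.15
tcp_pos: [0.4429, 0.1116, 0.0512]
orientation: [3.082, 0.608, -0.0]
force: [-0.5, 0.1, -3.6]
width: 0.0292
```

Emit:
drive_tool:
  increments:
    - {"x": 0, "y": 0, "z": -0.5, "yaw": 0}
    - {"x": 0, "y": 0, "z": 0, "yaw": 0}
    - {"x": 0, "y": 0, "z": 0, "yaw": 0}

```text
time_s: 38.45
tcp_pos: [0.443, 0.1117, 0.0508]
orientation: [-3.082, -0.609, -0.0]
force: [-0.8, 0.2, -0.9]
width: 0.0292
```

Emit:
drive_tool:
  increments:
    - {"x": 0, "y": 0, "z": -0.4, "yaw": 0}
    - {"x": 0, "y": 0, "z": 0, "yaw": 0}
    - {"x": 0, "y": 0, "z": 0, "yaw": 0}

```text
time_s: 38.75
tcp_pos: [0.443, 0.1117, 0.0508]
orientation: [-3.082, -0.608, -0.0]
force: [-1.8, -0.7, 5.4]
width: 0.029
```

Emit:
drive_tool:
  increments:
    - {"x": 0, "y": 0, "z": 0, "yaw": 0}
    - {"x": 0, "y": 0, "z": 0, "yaw": 0}
    - {"x": 0, "y": 0, "z": 0, "yaw": 0}
    - {"x": 0, "y": 0, "z": 0, "yaw": 0}
    - {"x": 0, "y": 0, "z": 10, "yaw": 0}
  gripper: 1

```text
time_s: 39.25
tcp_pos: [0.4421, 0.1113, 0.0599]
orientation: [3.081, 0.608, -0.004]
force: [-0.1, 0.2, 0.1]
width: 0.0856
```

Emit:
drive_tool:
  increments:
    - {"x": 0, "y": 0, "z": 30, "yaw": 0}
    - {"x": 0, "y": 0, "z": 40, "yaw": 0}
    - {"x": 0, "y": 0, "z": 40, "yaw": 0}
    - {"x": 0, "y": 40, "z": 10, "yaw": 0}
    - {"x": 0, "y": 45, "z": 0, "yaw": 0}

```text
time_s: 39.75
tcp_pos: [0.4447, 0.1968, 0.1838]
orientation: [-3.08, -0.601, -0.009]
force: [0.9, -0.2, -0.2]
width: 0.0854
```

Emit:
drive_tool:
  increments:
    - {"x": 0, "y": 45, "z": 0, "yaw": 0}
    - {"x": 0, "y": 45, "z": 0, "yaw": 0}
    - {"x": 0, "y": 45, "z": 0, "yaw": 0}
    - {"x": 0, "y": 45, "z": 0, "yaw": 0}
    - {"x": 0, "y": 0, "z": 0, "yaw": 0}

```text
time_s: 40.25
tcp_pos: [0.441, 0.3843, 0.1805]
orientation: [-3.076, -0.624, -0.002]
force: [0.1, -0.2, -0.9]
width: 0.0855
```

Run:
```python
from h import *
o=bot.get_obs(); print(o['time_s'],o['tcp_pos'],o['force'],o['width'])
t=grab('top'); store(t,'tf'); s=grab('scene')
T=cv2.cvtColor(t['image'].astype(np.uint8),4); S=cv2.cvtColor(s['image'].astype(np.uint8),4)
r=lambda a:cv2.resize(a,(396,380),interpolation=2)
cv2.imwrite('pics/mf.png',np.hstack([r(T[228:318,166:260]),r(S[130:265,180:321])]))
h=np.radians(22.28);c,n=np.cos(h),np.sin(h)
L=np.array([[45,15],[-45,15],[-45,-15],[45,-15]])@np.array([[c,n],[-n,c]])+[443.6,111.3]
print(((proj(t,np.c_[L,np.full(4,75.)]/1000)-[166,228]+.5)*[396/94,380/90]-.5).round(1))
print('nut',ring(t,(452.5,-115.5),94,13.5,22))
d=np.abs(t['image'].astype(int)-load('top0')['image']).max(2); print('bystander diff',d[100:162,165:360].max(), (d[100:162,165:360]>25).sum())
```

```text
40.25 [0.44097573 0.38431241 0.1804903 ] [ 0.10384376 -0.18777918 -0.93256764] 0.08548445882047327
[[118.  142.5]
 [183.4 307.1]
 [237.9 284.8]
 [172.2 120.3]]
nut (np.float32(174.98071), np.float64(450.5), np.float64(-115.0))
bystander diff 12 0
```

View pics/mf.png

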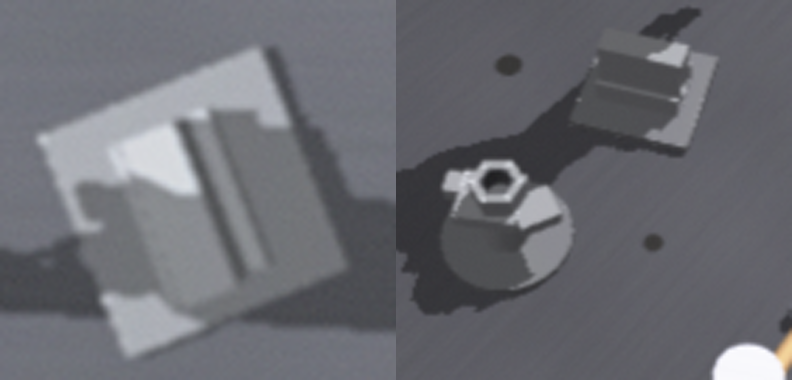

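The final crops show the bar upright in the channel, with its top corners near (112,148), (178,122) and (240,280) as predicted. The round stand is intact with the nut flat on top. The jar, can and brush haven't changed. Handing in.

```bash
python3 -c "
from station import bot
print(bot.finish_job())"
```

```text
the job is handed in; nothing more can be done
None
```

Both stands are laid up in the order asked, and I handed the job in at about 40 s with the gripper open and clear of everything.

**Round stand**

| Part | Measured centre (mm) | Against |
|---|---|---|
| Collar | (452.5, -115.5) | plate centre about (453.3, -115 to -116.6) |
| Offcut balance point | about (452.9, -116.1) | about 0.7 mm off the collar's centre |
| Nut | (450.5, -115.0) by ring fit, (452.3, -114.0) by hand reading | within about 2 mm of the collar's centre |

The two nut readings disagree by about 2 mm, which is about as good as the camera calibration. In the last picture the stack was standing, with the nut flat on top.

**Square stand**
- **Channel:** it lies open side up within about 1 mm of the plate's middle, parallel to the plate's edges within the measurement. I used the light steel one and left the black look-alike alone.
- **Bar:** the tool height at contact (50.8 mm against 50.9 mm expected) puts it down on the channel's floor. It was lined up with the channel to about 0.5 mm before lowering. The last top view agrees roughly, because part of it was in shadow.

**Other checks:** comparing the top view before and after showed no change around the jar, spray can and brush. The largest contact force reported at the end of a move was about 7 N. Two minor slips had no effect: the first two move calls were refused for missing keys, and I viewed 16 pictures, the most allowed.

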